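Unpack the ware chest: prop its lid on the stay, stack the saggars, shut it

ROBOT

A 7-joint arm with a two-finger parallel gripper is mounted at the origin on the work surface. World frame = base frame: x ahead of the robot, y to its left, z up, the work surface at z = 0. Lengths are in m, angles in rad, forces in N, time in s.
With the tool pointing down it reaches from about 0.425 to 0.875 m from the base axis. Payload 4.7 kg.
Tool frame: the origin (TCP) lies at the very end of the fingers, on their centre line; the grasp point (between the pads) lies 19 mm behind it; z points along the fingers, x is the direction in which the jaws open and shut, and the axes are right-handed (so a half turn about z gives the same grasp; the last joint's range is limited). The gripper opens to 85 mm and grips with 20 to 120 N. Pads are 22 mm wide; open, the fingers measure 114 mm over their backs; the gripper's body (76 mm by 85 mm) begins 54 mm behind the grasp point. The pads swing forward as they close: fully open they stand 13 mm farther back than shut.
Start: joints at [-1.21, 0.321, -0.07, 1.45, 0.023, 1.371, -0.057], TCP at [0.221, 0.611, 0.231] pointing down, gripper open.
Joint ranges: [-2.86, 2.86], [-0.3, 2.09], [-1.38, 1.24], [0.06, 2.45], [-1.56, 4.7], [0.09, 2.05], [-2.69, 2.69]. Speed limits (rad/s): [2.57, 2.57, 3.14, 3.14, 3.14, 3.14, 3.14].

INTERFACE

Orientations are given as a rotation vector (axis times angle).
In Python, from rig import robot gives the robot as it stands.
- The arm moves only by the tool servo_tool, never from a script. Its argument "increments" is a list of rows, each an object with "linear": the shift along the tool's x, y, z as a fraction of full scale, a list of three; "yaw": the turn about the tool's z as a fraction of full scale; "grip": the gripper command: -1 is shut, 1 is fully open, values between are in proportion. A call has 1 to 5 rows; each row shifts and turns the pose as measured when the row begins, along the tool's axes as they then stand; what a row does not reach is not made up. Full scale, the value 1, is 60 cm for a shift and 60 degrees for a turn. A row lasts 1/8 s, in which the tool goes at most 62.5 mm and 10.7 degrees, less where a joint would pass 70% of its speed; a pose out of reach is approached as far as the arm can. A call with a number of a shift or a turn outside -1 to 1 is refused whole. A call with a gripper value outside its range is refused whole. The fingers move at their own pace and stop on an object; "force" is the grip in N (left out, the last holds). Time passes only in rows, so rows that do not move let the fingers close. It gives the time, the measured TCP pose, the force and the opening at its end, in the units of the state.
- robot.observe(): the state, without advancing time (a new reading comes with each control period).
- robot.read_camera(name): name is "scene" or "top"; returns a dict with "frame" (400x640x3 uint8, blue, green, red), "fx", "fy", "cx", "cy" (pixels), "xyz" and "rotation" of the camera in the world. Camera axes: x right, y down, z forward; pixel columns grow to the right and rows downward; lengths in m; the calibration is good to about 2 mm. A picture is of the moment at which its call begins. There is no depth.
- robot.sign_off(): hands the job in, once; it reports no verdict.
The state is a dict: "time_s": time; "joints": joint angles; "dq": joint speeds; "tau": joint torques, N m; "eef_pos": TCP position; "eef_rot": TCP orientation; "wrist_force": force on the tool from outside, world axes, zero at the start; "torque": the same for the moment, N m; "gripper_width": opening from 0.0 (shut) to 1.0 (fully open).
Only numpy, scipy, OpenCV 4.12 (cv2) and the standard library are available. Lean on these libraries where they do the work, as an engineer would, in place of code of your own. Each camera call takes 0.05 s, during which the arm holds its last target. There are 200 camera calls.

TASK

Stand the glaze pot from the ware chest's lid upright in the blue tray, then open the chest, let its lid lean back, flip the stay fully up and bring the lid forward to rest on the stay, all before any saggar comes out. Then take all the lidded saggars out of the chest and build them into one upright stack on the stacking base, each with its feet seated in the corner recesses below it, in any order. Finally lean the lid back again, fold the stay down and shut the lid, never letting it slam, and leave the other pottery where it is.

Things in the scene. Friction and masses are not known exactly. Their poses are not given: they have to be found in the camera images.
- chest: wooden ware chest fixed to the table, outside 266 mm long (its x), 200 mm wide (y), 100 mm high; walls 10 mm, floor 8 mm. Origin under its centre. Lid hinge on its +y rim, front at -y, stay outside its -x end (towards the robot). A divider 83 mm high stands 49 to 55 mm from the hinge-side outer face, brushes behind it; the saggars stand before it in a row along x, each crosswise.
- lid_hinge (a point): point on the lid's hinge axis, at the middle of the chest's length, on the chest's top edge (100 mm above the table). Axes as the chest's: x along the hinge, y level from the front to the hinge side, z up.
- lid (a joint): angle of the chest's wooden lid (0.6 kg, 266 x 200 x 10 mm), rad: 0 shut, 1.57 upright, 1.75 leaning back on its end stop. It turns freely: beyond upright it leans back and stays on that stop by itself; short of upright it falls shut unless it rests on the stay. Propped on the fully raised stay it stands at about 1.42.
- lid_handle (a point): middle of the lid's handle: a round steel bar 12 mm thick, 120 mm long, parallel to the hinge, 245 mm from the hinge axis and 45 mm out from the lid's front edge, held by an arm at each end. Moves on a circle about the hinge. Fingers pointing down fit either side of the bar at every lid angle, and the bar may turn between them.
- stay (a joint): angle of the lid stay (steel rod 8 mm thick), rad: 0 lying level towards the front, its red tip 30 mm past the chest's front face; 1.57 upright; 1.95 fully up, leaning back on its own stop, where it stays by itself (short of upright it falls down). Fully up, its tip carries a steel ear on the lid's end, just inside a small lip, when the lid is brought forward on to it.
- stay_pivot (a point): pivot of the stay, 20 mm below the top edge of the chest, 80 mm from the hinge line towards the front, 25 mm outside the chest's end. Axes as the chest's; the stay turns about x.
- stay_tip (a point): centre of the red tip of the stay: a cylinder 16 mm in diameter and 20 mm long, its axis parallel to the hinge, so its flat ends can be pinched 20 mm apart; it may turn between the fingers. 150 mm from the pivot.
- base_top (a point): centre of the stacking base, level with the floors of its four corner recesses (6 mm above the table). A grey slab 84 x 120 mm, 6 mm thick, fixed to the table, carrying a buff block 54 mm (x) by 90 mm (y) with top at 12 mm and the same four corner recesses as a saggar's lid.
- pot: squat glaze pot with an orange cap, a plain cylinder 56 mm in diameter and 38 mm high, 0.18 kg, standing on the shut lid (lid's top face 110 mm above the table). Origin at the centre of its underside.
- tray_in (a point): centre of the inner floor (4 mm above the table) of a blue open tray fixed to the table, outside 130 x 130 mm, 35 mm high, walls 4 mm, sides along the world's x and y.
- saggar1: lidded fireclay box (saggar), cobalt blue lid, about 0.28 kg, 54 mm (its x) by 90 mm (y). Origin centred under its four feet (11 mm thick, round-ended, 26 mm high, at x +-16.5, y +-34.5 mm). Lid's top face at 68 mm. On it a grip rib 36 mm long (x), 12 mm wide (y, to be pinched), 16 mm high, top at 84 mm. None if absent.
- saggar1_top (a point): on the centre line of saggar1, 62 mm above its origin: level with the floors of the four corner recesses of its lid (15 mm square, 6 mm deep, same x, y as the feet). The origin of a saggar stacked on it comes here, straight or turned half round.
- saggar2: lidded fireclay box (saggar), pale grey-green lid, about 0.28 kg, 54 mm (its x) by 90 mm (y). Origin centred under its four feet (11 mm thick, round-ended, 26 mm high, at x +-16.5, y +-34.5 mm). Lid's top face at 68 mm. On it a grip rib 36 mm long (x), 12 mm wide (y, to be pinched), 16 mm high, top at 84 mm. None if absent.
- saggar2_top (a point): on the centre line of saggar2, 62 mm above its origin: level with the floors of the four corner recesses of its lid (15 mm square, 6 mm deep, same x, y as the feet). The origin of a saggar stacked on it comes here, straight or turned half round.
- saggar3: lidded fireclay box (saggar), dark brown lid, about 0.28 kg, 54 mm (its x) by 90 mm (y). Origin centred under its four feet (11 mm thick, round-ended, 26 mm high, at x +-16.5, y +-34.5 mm). Lid's top face at 68 mm. On it a grip rib 36 mm long (x), 12 mm wide (y, to be pinched), 16 mm high, top at 84 mm. None if absent.
- saggar3_top (a point): on the centre line of saggar3, 62 mm above its origin: level with the floors of the four corner recesses of its lid (15 mm square, 6 mm deep, same x, y as the feet). The origin of a saggar stacked on it comes here, straight or turned half round.
- saggar4: lidded fireclay box (saggar), off-white lid, about 0.28 kg, 54 mm (its x) by 90 mm (y). Origin centred under its four feet (11 mm thick, round-ended, 26 mm high, at x +-16.5, y +-34.5 mm). Lid's top face at 68 mm. On it a grip rib 36 mm long (x), 12 mm wide (y, to be pinched), 16 mm high, top at 84 mm. None if absent.
- saggar4_top (a point): on the centre line of saggar4, 62 mm above its origin: level with the floors of the four corner recesses of its lid (15 mm square, 6 mm deep, same x, y as the feet). The origin of a saggar stacked on it comes here, straight or turned half round.
- mug: bystander, not to be moved: blue mug, 76 mm across, 85 mm high; origin under its middle
- bowl: bystander, not to be moved: grey-green bowl, 110 mm across, 55 mm high; origin under its middle
- tumbler: bystander, not to be moved: brown tumbler, 72 mm across, 80 mm high; origin under its middle
- jar: bystander, not to be moved: small white jar, 52 mm across, 65 mm high; origin under its middle
- brush: bystander, not to be moved: hand brush lying on the bench
- cone: bystander, not to be moved: grey kiln prop, a 48 mm thick spool 65 mm high; origin under its middle
There are look-alikes about, which are no part of the job. Of the things that look like the part that bears tray_in, the larger one is meant.

How it is judged:
On the way, in this order (a step that is already met when the one before it is completed fails the run):
1. the glaze pot stands upright in the blue tray, the lid still shut (horizontal distance between pot and tray_in below 0.055 m and z of pot in the frame of tray_in below 0.008 m and angle between pot's own z axis and vertical below 0.1 rad and linear speed of pot below 0.03 m/s and value of joint lid below 0.05 rad), for 0.2 s.
2. the lid is propped on the raised stay with all the saggars still in the chest (value of joint stay above 1.88 rad and value of joint lid between 1.33 and 1.5 rad and velocity of joint lid between -0.05 and 0.05 rad/s and z of each of saggar1, saggar2, saggar3, saggar4 in the frame of lid_hinge below -0.06 m and horizontal distance between each of saggar1, saggar2, saggar3, saggar4 and lid_hinge below 0.25 m), for 0.4 s.
3. all the saggars are stacked, with the lid still propped on the stay (value of joint stay above 1.88 rad and value of joint lid between 1.33 and 1.5 rad and velocity of joint lid between -0.05 and 0.05 rad/s and ((distance between saggar1 and base_top below 0.005 m and angle between the x axis of saggar1 and the x axis of base_top, either way round below 0.12 rad) or (distance between saggar1 and saggar2_top below 0.005 m and angle between the x axis of saggar1 and the x axis of saggar2_top, either way round below 0.12 rad) or (distance between saggar1 and saggar3_top below 0.005 m and angle between the x axis of saggar1 and the x axis of saggar3_top, either way round below 0.12 rad) or (distance between saggar1 and saggar4_top below 0.005 m and angle between the x axis of saggar1 and the x axis of saggar4_top, either way round below 0.12 rad)) and angle between each of saggar1, saggar2, saggar3, saggar4's own z axis and vertical below 0.05 rad and linear speed of each of saggar1, saggar2, saggar3, saggar4 below 0.02 m/s and ((distance between saggar2 and base_top below 0.005 m and angle between the x axis of saggar2 and the x axis of base_top, either way round below 0.12 rad) or (distance between saggar2 and saggar1_top below 0.005 m and angle between the x axis of saggar2 and the x axis of saggar1_top, either way round below 0.12 rad) or (distance between saggar2 and saggar3_top below 0.005 m and angle between the x axis of saggar2 and the x axis of saggar3_top, either way round below 0.12 rad) or (distance between saggar2 and saggar4_top below 0.005 m and angle between the x axis of saggar2 and the x axis of saggar4_top, either way round below 0.12 rad)) and ((distance between saggar3 and base_top below 0.005 m and angle between the x axis of saggar3 and the x axis of base_top, either way round below 0.12 rad) or (distance between saggar3 and saggar1_top below 0.005 m and angle between the x axis of saggar3 and the x axis of saggar1_top, either way round below 0.12 rad) or (distance between saggar3 and saggar2_top below 0.005 m and angle between the x axis of saggar3 and the x axis of saggar2_top, either way round below 0.12 rad) or (distance between saggar3 and saggar4_top below 0.005 m and angle between the x axis of saggar3 and the x axis of saggar4_top, either way round below 0.12 rad)) and ((distance between saggar4 and base_top below 0.005 m and angle between the x axis of saggar4 and the x axis of base_top, either way round below 0.12 rad) or (distance between saggar4 and saggar1_top below 0.005 m and angle between the x axis of saggar4 and the x axis of saggar1_top, either way round below 0.12 rad) or (distance between saggar4 and saggar2_top below 0.005 m and angle between the x axis of saggar4 and the x axis of saggar2_top, either way round below 0.12 rad) or (distance between saggar4 and saggar3_top below 0.005 m and angle between the x axis of saggar4 and the x axis of saggar3_top, either way round below 0.12 rad))), for 0.2 s.
At the end, for the whole second after the job is handed in: Pot upright on the tray floor; lid shut (below 0.04 rad), stay folded (below 0.1 rad); every saggar present upright (0.05 rad), still, its origin within 5 mm of the recess-floor point of the base or of another saggar, turned within 0.12 rad of it (or of half a turn) (value of joint lid below 0.04 rad and value of joint stay below 0.1 rad and horizontal distance between pot and tray_in below 0.055 m and z of pot in the frame of tray_in below 0.008 m and angle between pot's own z axis and vertical below 0.1 rad and linear speed of pot below 0.03 m/s and ((distance between saggar1 and base_top below 0.005 m and angle between the x axis of saggar1 and the x axis of base_top, either way round below 0.12 rad) or (distance between saggar1 and saggar2_top below 0.005 m and angle between the x axis of saggar1 and the x axis of saggar2_top, either way round below 0.12 rad) or (distance between saggar1 and saggar3_top below 0.005 m and angle between the x axis of saggar1 and the x axis of saggar3_top, either way round below 0.12 rad) or (distance between saggar1 and saggar4_top below 0.005 m and angle between the x axis of saggar1 and the x axis of saggar4_top, either way round below 0.12 rad)) and angle between each of saggar1, saggar2, saggar3, saggar4's own z axis and vertical below 0.05 rad and linear speed of each of saggar1, saggar2, saggar3, saggar4 below 0.02 m/s and ((distance between saggar2 and base_top below 0.005 m and angle between the x axis of saggar2 and the x axis of base_top, either way round below 0.12 rad) or (distance between saggar2 and saggar1_top below 0.005 m and angle between the x axis of saggar2 and the x axis of saggar1_top, either way round below 0.12 rad) or (distance between saggar2 and saggar3_top below 0.005 m and angle between the x axis of saggar2 and the x axis of saggar3_top, either way round below 0.12 rad) or (distance between saggar2 and saggar4_top below 0.005 m and angle between the x axis of saggar2 and the x axis of saggar4_top, either way round below 0.12 rad)) and ((distance between saggar3 and base_top below 0.005 m and angle between the x axis of saggar3 and the x axis of base_top, either way round below 0.12 rad) or (distance between saggar3 and saggar1_top below 0.005 m and angle between the x axis of saggar3 and the x axis of saggar1_top, either way round below 0.12 rad) or (distance between saggar3 and saggar2_top below 0.005 m and angle between the x axis of saggar3 and the x axis of saggar2_top, either way round below 0.12 rad) or (distance between saggar3 and saggar4_top below 0.005 m and angle between the x axis of saggar3 and the x axis of saggar4_top, either way round below 0.12 rad)) and ((distance between saggar4 and base_top below 0.005 m and angle between the x axis of saggar4 and the x axis of base_top, either way round below 0.12 rad) or (distance between saggar4 and saggar1_top below 0.005 m and angle between the x axis of saggar4 and the x axis of saggar1_top, either way round below 0.12 rad) or (distance between saggar4 and saggar2_top below 0.005 m and angle between the x axis of saggar4 and the x axis of saggar2_top, either way round below 0.12 rad) or (distance between saggar4 and saggar3_top below 0.005 m and angle between the x axis of saggar4 and the x axis of saggar3_top, either way round below 0.12 rad))); the robot touches nothing.
It fails at once if the lid slams (closing faster than 3 rad/s) (velocity of joint lid below -3 rad/s).
It fails at once if a bystander (mug, bowl, tumbler, jar, brush or kiln prop) is moved more than 40 mm (distance of any of mug, bowl, tumbler, jar, brush, cone from where it was at the start of the episode above 0.04 m).
Of saggar1, saggar2, saggar3, saggar4 only 2 to 4 are there at a start; the rules pass over those that are not, and their reading is None.
At some moment in a run one of pot may be knocked a few centimetres aside while the robot is not near it.
It also fails if it takes over 210 s, if anything falls off the work surface, if the arm or the gripper's body presses on something with over 40 N, if the wrist force passes 120 N, or if a joint passes its speed limit or range.

## Working session

There is one attempt and no reset: what is moved stays moved. The work goes in short steps, Python scripts to look and compute and a tool call to move; the robot and the scene stay as the last step left them, time stands still between calls to the robot, and variables do not carry over. Pictures are saved under pics/ and viewed, about 12 in all and at most 16, crops included, and the job is handed in when it is done.

Besides the shell and the picture viewer there is one more tool, called after "Request:" by a JSON object that holds its "op" and its "data". servo_tool: Moves the arm, as the interface text tells. Its arguments: {"type":"object","properties":{"increments":{"type":"array"},"force":{"type":"number"}},"required":["increments"]}

```bash
ls; mkdir -p pics
python3 - <<'E'
from rig import robot
import cv2
s=robot.observe();print(s)
for n in("scene","top"):
    c=robot.read_camera(n);cv2.imwrite(f"pics/{n}0.png",c["frame"]);print(n,c["fx"],c["fy"],c["cx"],c["cy"],c["xyz"],c["rotation"])
E
```

```text
pics
{'time_s': 0.0, 'joints': array([-1.20993098,  0.32182634, -0.07010035,  1.45167337,  0.02262059,
        1.37079486, -0.05688354]), 'dq': array([ 0.00068977,  0.00062725, -0.00079396,  0.00170865, -0.00073735,
        0.00083339, -0.00073307]), 'tau': array([ 6.30244849e-04, -4.93582928e+01, -3.81814213e-01, -3.14329684e+01,
        1.30796168e-02,  1.11592241e-02,  1.02192226e-05]), 'eef_pos': array([0.22076901, 0.6107896 , 0.23022228]), 'eef_rot': array([ 2.57033272e+00,  1.80430247e+00, -2.35384454e-03]), 'wrist_force': array([-0.00095427, -0.5294943 ,  0.14593812]), 'torque': array([-0.02097237, -0.03682606, -0.01623184]), 'gripper_width': 0.9985610906003467}
scene 379.54715155261977 379.54715155261977 321.291488379757 199.1276461056987 [1.07546177 0.07891369 0.98026242] [-1.51495619 -2.29522037  0.65152872]
top 387.3102538569981 387.3102538569981 316.6842513912526 195.56791523856825 [ 0.34272497 -0.11395911  1.17062975] [-2.12529393  2.12099123 -0.20556724]
```

View pics/scene0.png

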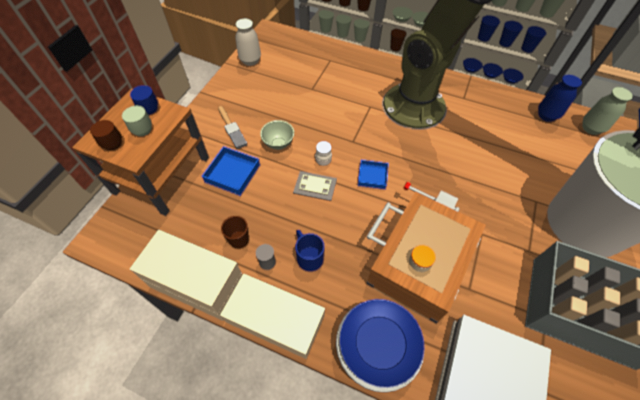

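View pics/top0.png

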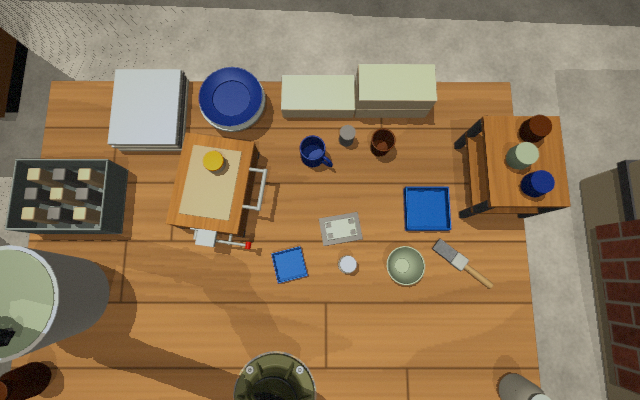

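Scene view: the chest is at (425,250), its pot at (423,257), the large blue tray at (231,170), the small tray at (373,174), and the base at (316,184). Top view: pot (213,160), large tray (427,209), small tray (290,265), base (341,228), and stay tip (249,245).

```bash
cat > h.py <<'E'
from rig import robot
import cv2, numpy as np
from scipy.spatial.transform import Rotation as R
CAL={"scene":(379.547,321.2915,199.1276,[1.07546177,0.07891369,0.98026242],[-1.51495619,-2.29522037,0.65152872]),
"top":(387.310,316.6843,195.5679,[0.34272497,-0.11395911,1.17062975],[-2.12529393,2.12099123,-0.20556724])}
def w(n,u,v,z):
    f,cx,cy,p,r=CAL[n];d=R.from_rotvec(r).apply([(u-cx)/f,(v-cy)/f,1]);p=np.array(p)
    return p+d*(z-p[2])/d[2]
def px(n,P):
    f,cx,cy,p,r=CAL[n];q=R.from_rotvec(r).inv().apply(np.array(P)-p);return q[...,:2]/q[...,2:]*f+[cx,cy]
def crop(n,name,u0,v0,u1,v1,s):
    im=robot.read_camera(n)["frame"];cv2.imwrite(f"pics/{name}.png",cv2.resize(im[v0:v1,u0:u1],None,fx=s,fy=s,interpolation=cv2.INTER_CUBIC))
E
python3 - <<'E'
from h import *
s=robot.observe();print("tcp px",px("top",s["eef_pos"]),px("scene",s["eef_pos"]),"origin",px("top",[0,0,0.]))
print("toolR",R.from_rotvec(s["eef_rot"]).as_matrix().round(3))
print("pot t",w("top",213,159.5,.148),"s",w("scene",423,256,.148))
print("tray",w("top",427,209,.004),w("scene",231,170,.02)); print("base",w("top",341,228,.012),w("scene",316,184,.012)); print("tip",w("top",249,245,.08),w("scene",407,186,.08))
crop("top","chest1",150,115,370,290,3.6)
E
```

```text
tcp px [  2.76387585 323.0044729 ] [646.68517667 164.22903677] origin [274.39710591 394.59085905]
toolR [[ 0.34   0.94  -0.001]
 [ 0.94  -0.34  -0.002]
 [-0.002  0.    -1.   ]]
pot t [0.63912176 0.16677067 0.148     ] s [0.6421356  0.16729172 0.148     ]
tray [ 0.52608516 -0.45395218  0.004     ] [ 0.52958214 -0.44791581  0.02      ]
base [ 0.46661251 -0.19048831  0.012     ] [ 0.46767145 -0.18503644  0.012     ]
tip [0.41115282 0.07188437 0.08      ] [0.41302062 0.07601821 0.08      ]
```

View pics/chest1.png

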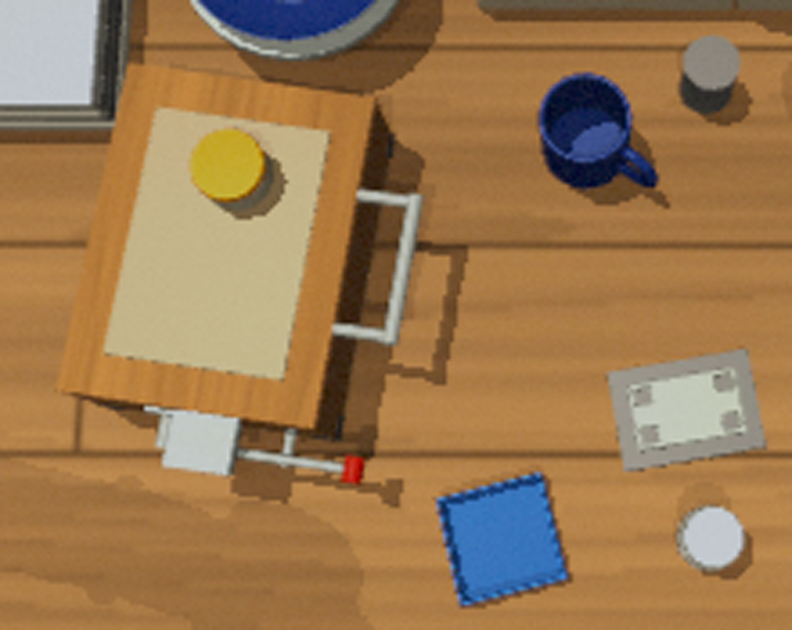

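Run:
```python
from h import *
crop("scene","sc1",290,150,490,300,4)
from h import *
def T(a,b):return a/3.6+150-.36,b/3.6+115-.36
def rect(pts,z,cam="top",f=T):
    return np.array([w(cam,*f(*p),z)[:2] for p in pts])
L=rect([(128,66),(374,98),(318,430),(60,393)],.11);print("lid",L.round(4),L.mean(0))
# order: hinge-far, front-far, front-near, hinge-near
x=(L[0]+L[1]-L[2]-L[3]);print("xyaw",np.arctan2(x[1],x[0]),np.linalg.norm(x)/2); y=(L[0]+L[3]-L[1]-L[2]);print(np.arctan2(y[1],y[0])-np.pi/2,np.linalg.norm(y)/2)
H=rect([(416,197),(392,337)],.105);print("handle",H,H.mean(0))
B=rect([(608,374),(745,349),(765,447),(625,471)],.006);print("base",B.mean(0));d=B[0]+B[1]-B[2]-B[3];print(np.arctan2(d[1],d[0]),np.linalg.norm(d)/2); d=B[0]+B[3]-B[1]-B[2];print(np.arctan2(d[1],d[0])-np.pi/2,np.linalg.norm(d)/2)
Rc=rect([(641,393),(723,380),(732,421),(648,434)],.008);print("rec",Rc,Rc.mean(0))
print("tip",w("top",*T(353,469),.08),"pot",w("top",*T(228,163),.148))
```

```text
lid [[0.729  0.2612]
 [0.7028 0.064 ]
 [0.4389 0.0979]
 [0.4667 0.2958]] [0.58433627 0.1797208 ]
xyaw -0.1294978989510066 0.2653311708071398
-0.13581273797146354 0.19934820469592876
handle [[0.62296916 0.02909598]
 [0.51127331 0.0446477 ]] [0.56712123 0.03687184]
base [ 0.46573015 -0.18829012]
0.17782008595265225 0.0830482178122725
0.1771487139528065 0.11799300779694943
rec [[ 0.47962736 -0.15076202]
 [ 0.49072649 -0.21961479]
 [ 0.45632299 -0.22661896]
 [ 0.44534898 -0.15646698]] [ 0.46800646 -0.18836569]
tip [0.4113744  0.07553913 0.08      ] pot [0.63793713 0.16678168 0.148     ]
```

View pics/sc1.png

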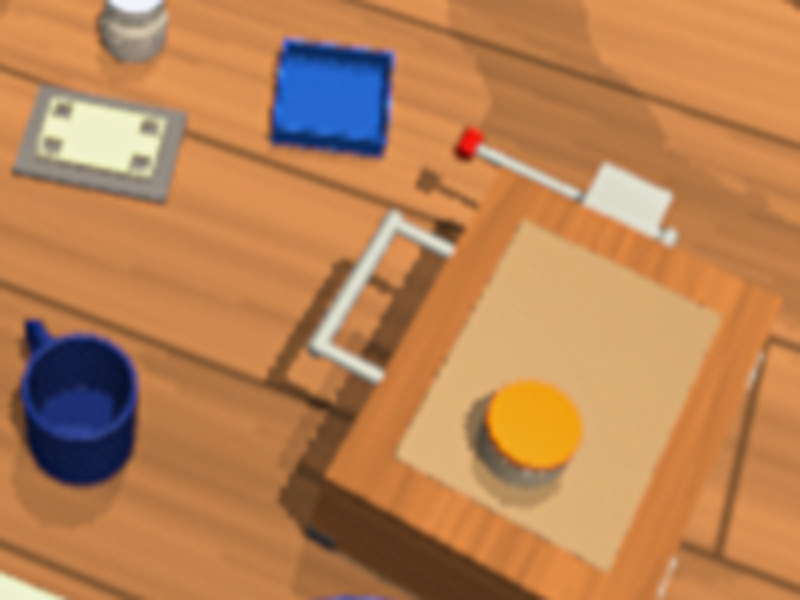

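```bash
cat >> h.py <<'E'
def go(*P):
    "P: x,y,z,a(deg) waypoints -> shift in tool axes, in fractions (total), and yaw"
    s=robot.observe();p=s["eef_pos"];M=R.from_rotvec(s["eef_rot"]).as_matrix();a=np.degrees(np.arctan2(M[1,0],M[0,0]))
    print("t",s["time_s"],"p",p.round(4),"a",a.round(2),"tilt",M[2,:2].round(3),"w",round(s["gripper_width"],3),"F",s["wrist_force"].round(1))
    for q in P:
        print(" d",(M.T@(np.array(q[:3])-p)/.6).round(4),"yaw",round((a-q[3])/60,3))
        p=np.array(q[:3]);a=q[3];c,sn=np.cos(np.radians(a)),np.sin(np.radians(a));M=np.array([[c,sn,0],[sn,-c,0],[0,0,-1]])
E
python3 - <<'E'
from h import *
S=lambda a,b:(a/4+290-.37,b/4+150-.37)
W=lambda a,b,z:w("scene",*S(a,b),z)[:2].round(4)
print("lid hn,fn,ff",W(782,297,.11),W(507,165,.11),W(325,478,.11))
print("handle",W(396,217,.105),W(320,347,.105)); print("pot",W(534,424,.148),"tip",W(470,143,.08))
B=np.array([W(42,85,.006),W(186,112,.006),W(165,200,.006),W(15,173,.006)]);print("base",B.mean(0))
Rc=np.array([W(62,108,.008),W(149,126,.008),W(141,160,.008),W(54,144,.008)]);print("rec",Rc.mean(0))
go((.38,.45,.26,82.4),(.638,.167,.2,82.4),(.638,.167,.117,82.4))
E
```

```text
lid hn,fn,ff [0.4695 0.2976] [0.4405 0.1044] [0.7061 0.0635]
handle [0.5078 0.0467] [0.6209 0.0314]
pot [0.6411 0.1673] tip [0.4108 0.0758]
base [ 0.468575 -0.187725]
rec [ 0.46375  -0.190225]
t 0.2 p [0.2208 0.611  0.2307] a 70.13 tilt [-0.001  0.   ] w 1.0 F [ 0.5  1.  -0.1]
 d [-0.1623  0.3407 -0.0487] yaw -0.204
 d [-0.4107  0.4886  0.1   ] yaw 0.0
 d [0.     0.     0.1383] yaw 0.0
```

Run:
```python
from h import *
for z in(0,.1,.2,.3,.4):print(z,w("top",58,305,z)[:2].round(3),w("scene",594,168,z)[:2].round(3))
im=cv2.imread("pics/scene0.png")[60:260,500:640];im2=cv2.imread("pics/top0.png")[220:400,0:160]
cv2.imwrite("pics/b.png",np.hstack([cv2.resize(im,(420,600)),cv2.resize(im2,(380,600))]))
```

```text
0 [0.241 0.636] [0.044 0.615]
0.1 [0.25  0.572] [0.149 0.56 ]
0.2 [0.259 0.508] [0.255 0.506]
0.3 [0.267 0.443] [0.36  0.451]
0.4 [0.276 0.379] [0.465 0.396]
```

View pics/b.png

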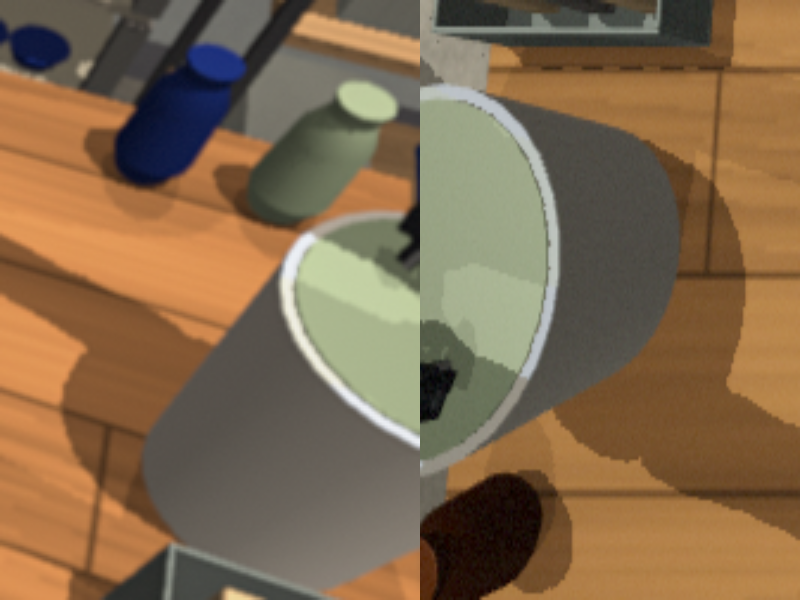

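Request:
{"op": "servo_tool", "data": {"increments": [{"linear": [0, 0, -0.08], "yaw": -0.1, "grip": 1}, {"linear": [0, 0, -0.08], "yaw": -0.1, "grip": 1}, {"linear": [-0.064, 0.079, 0], "yaw": 0, "grip": 1}, {"linear": [-0.064, 0.079, 0], "yaw": 0, "grip": 1}, {"linear": [-0.064, 0.079, 0], "yaw": 0, "grip": 1}]}}

```text
time_s: 0.82
eef_pos: [0.3443, 0.4795, 0.327]
eef_rot: [2.347, 2.088, -0.007]
wrist_force: [1.3, 0.6, -0.9]
gripper_width: 0.999
```

Run:
```python
from h import *
go((.639,.167,.22,82.4),(.639,.167,.117,82.4))
```

```text
t 0.825 p [0.3443 0.4795 0.327 ] a 83.3 tilt [-0.004 -0.003] w 0.999 F [ 1.3  0.6 -0.9]
 d [-0.4594  0.5491  0.1784] yaw 0.015
 d [0.     0.     0.1717] yaw 0.0
```

Request:
{"op": "servo_tool", "data": {"increments": [{"linear": [-0.064, 0.078, 0], "yaw": 0.01, "grip": 1}, {"linear": [-0.064, 0.078, 0], "yaw": 0, "grip": 1}, {"linear": [-0.064, 0.078, 0], "yaw": 0, "grip": 1}, {"linear": [-0.064, 0.078, 0.02], "yaw": 0, "grip": 1}, {"linear": [-0.064, 0.078, 0.04], "yaw": 0, "grip": 1}]}}

```text
time_s: 1.45
eef_pos: [0.5555, 0.2555, 0.2942]
eef_rot: [2.358, 2.075, 0.002]
wrist_force: [0.5, 0.9, -0.5]
gripper_width: 0.997
```

Request:
{"op": "servo_tool", "data": {"increments": [{"linear": [-0.064, 0.078, 0.03], "yaw": 0, "grip": 1}, {"linear": [-0.05, 0.06, 0.03], "yaw": 0, "grip": 1}, {"linear": [0, 0, 0], "yaw": 0, "grip": 1}]}}

```text
time_s: 1.82
eef_pos: [0.6307, 0.1693, 0.2548]
eef_rot: [2.366, 2.063, -0.006]
wrist_force: [-0.6, -0.5, -0.7]
gripper_width: 1.001
```

Run:
```python
from h import *
go((.639,.167,.2,82.4),(.639,.167,.117,82.4))
```

```text
t 1.825 p [0.6307 0.1693 0.2548] a 82.16 tilt [-0.005 -0.001] w 1.001 F [-0.6 -0.5 -0.7]
 d [-0.0015  0.0143  0.0914] yaw -0.004
 d [0.     0.     0.1383] yaw 0.0
```

Request:
{"op": "servo_tool", "data": {"increments": [{"linear": [0, 0.014, 0.05], "yaw": 0, "grip": 1}, {"linear": [0, 0, 0.07], "yaw": 0, "grip": 1}, {"linear": [0, 0, 0.07], "yaw": 0, "grip": 1}, {"linear": [0, 0, 0.035], "yaw": 0, "grip": 1}, {"linear": [0, 0, 0], "yaw": 0, "grip": 1}]}}

```text
time_s: 2.45
eef_pos: [0.6377, 0.1733, 0.1175]
eef_rot: [-2.363, -2.07, 0.001]
wrist_force: [-0.0, -0.1, 0.4]
gripper_width: 1.008
```

Request:
{"op": "servo_tool", "data": {"increments": [{"linear": [0, 0, 0], "yaw": 0, "grip": -1}, {"linear": [0, 0, 0], "yaw": 0, "grip": -1}, {"linear": [0, 0, 0], "yaw": 0, "grip": -1}, {"linear": [0, 0, 0], "yaw": 0, "grip": -1}, {"linear": [0, 0, 0], "yaw": 0, "grip": -1}], "force": 40}}

```text
time_s: 3.08
eef_pos: [0.6392, 0.175, 0.1219]
eef_rot: [2.361, 2.071, 0.008]
wrist_force: [-0.3, -0.1, -1.2]
gripper_width: 0.643
```

Run:
```python
from h import *
go((.639,.167,.28,82.4),(.528,-.451,.28,82.4),(.528,-.451,.014,82.4))
```

```text
t 3.075 p [0.6392 0.175  0.1219] a 82.5 tilt [0.003 0.004] w 0.643 F [-0.3 -0.1 -1.2]
 d [-0.0124  0.0024 -0.2636] yaw 0.002
 d [-1.0454 -0.0472  0.    ] yaw 0.0
 d [0.     0.     0.4433] yaw 0.0
```

Request:
{"op": "servo_tool", "data": {"increments": [{"linear": [0, 0, -0.08], "yaw": 0, "grip": -1}, {"linear": [0, 0, -0.1], "yaw": 0, "grip": -1}, {"linear": [-0.05, 0, -0.08], "yaw": 0, "grip": -1}, {"linear": [-0.1, -0.0045, 0], "yaw": 0, "grip": -1}, {"linear": [-0.1, -0.0045, 0], "yaw": 0, "grip": -1}]}}

```text
time_s: 3.7
eef_pos: [0.6131, 0.0312, 0.28]
eef_rot: [-2.347, -2.086, -0.006]
wrist_force: [1.6, -0.8, -1.4]
gripper_width: 0.642
```

Request:
{"op": "servo_tool", "data": {"increments": [{"linear": [-0.1, -0.0045, 0], "yaw": 0, "grip": -1}, {"linear": [-0.1, -0.0045, 0], "yaw": 0, "grip": -1}, {"linear": [-0.1, -0.0045, 0], "yaw": 0, "grip": -1}, {"linear": [-0.1, -0.0045, 0], "yaw": 0, "grip": -1}, {"linear": [-0.1, -0.0045, 0], "yaw": 0, "grip": -1}]}}

```text
time_s: 4.32
eef_pos: [0.5624, -0.2734, 0.2796]
eef_rot: [-2.345, -2.089, -0.012]
wrist_force: [1.6, -0.2, -2.1]
gripper_width: 0.646
```

Run:
```python
from h import *
go((.528,-.451,.25,82.4),(.528,-.451,.018,82.4))
```

```text
t 4.325 p [ 0.5624 -0.2734  0.2796] a 83.39 tilt [0.006 0.005] w 0.646 F [ 1.6 -0.2 -2.1]
 d [-0.3009 -0.0231  0.0473] yaw 0.017
 d [0.     0.     0.3867] yaw 0.0
```

Request:
{"op": "servo_tool", "data": {"increments": [{"linear": [-0.1, -0.008, 0.01], "yaw": 0.016, "grip": -1}, {"linear": [-0.1, -0.008, 0.01], "yaw": 0, "grip": -1}, {"linear": [-0.09, -0.008, 0.03], "yaw": 0, "grip": -1}, {"linear": [0, 0, 0.08], "yaw": 0, "grip": -1}, {"linear": [0, 0, 0.04], "yaw": 0, "grip": -1}]}}

```text
time_s: 4.95
eef_pos: [0.5219, -0.4574, 0.1757]
eef_rot: [2.369, 2.054, 0.009]
wrist_force: [0.5, 0.1, -2.3]
gripper_width: 0.64
```

Run:
```python
from h import *
go((.528,-.451,.017,82.4))
```

```text
t 4.95 p [ 0.5219 -0.4574  0.1757] a 81.85 tilt [0.    0.009] w 0.64 F [ 0.5  0.1 -2.3]
 d [0.0119 0.0063 0.2645] yaw -0.009
```

Request:
{"op": "servo_tool", "data": {"increments": [{"linear": [0.011, 0.006, 0.06], "yaw": 0, "grip": -1}, {"linear": [0, 0, 0.08], "yaw": 0, "grip": -1}, {"linear": [0, 0, 0.08], "yaw": 0, "grip": -1}, {"linear": [0, 0, 0.04], "yaw": 0, "grip": -1}, {"linear": [0, 0, 0], "yaw": 0, "grip": -1}]}}

```text
time_s: 5.58
eef_pos: [0.5274, -0.4513, 0.0129]
eef_rot: [2.371, 2.054, 0.009]
wrist_force: [-0.6, -1.2, 2.6]
gripper_width: 0.644
```

Run:
```python
from h import *
go((.528,-.451,.016,82.4))
```

```text
t 5.575 p [ 0.5274 -0.4513  0.0129] a 81.8 tilt [0.001 0.008] w 0.644 F [-0.6 -1.2  2.6]
 d [ 0.0006  0.001  -0.0052] yaw -0.01
```

Request:
{"op": "servo_tool", "data": {"increments": [{"linear": [0, 0, 0], "yaw": 0, "grip": 0.6}, {"linear": [0, 0, 0], "yaw": 0, "grip": 0.7}, {"linear": [0, 0, -0.03], "yaw": 0, "grip": 0.7}, {"linear": [0, 0, -0.09], "yaw": 0, "grip": 0.7}, {"linear": [0, 0, -0.1], "yaw": 0, "grip": 0.7}]}}

```text
time_s: 6.2
eef_pos: [0.5255, -0.4496, 0.148]
eef_rot: [2.374, 2.057, 0.008]
wrist_force: [0.7, -1.3, 0.3]
gripper_width: 0.849
```

Request:
{"op": "servo_tool", "data": {"increments": [{"linear": [0.05, 0, -0.08], "yaw": 0, "grip": 0.7}, {"linear": [0.1, -0.001, -0.02], "yaw": 0, "grip": 0.7}, {"linear": [0.1, -0.001, 0], "yaw": 0, "grip": 0.7}, {"linear": [0.1, -0.001, 0], "yaw": 0, "grip": 0.7}, {"linear": [0.1, -0.001, 0], "yaw": 0, "grip": 0.7}]}}

```text
time_s: 6.82
eef_pos: [0.5643, -0.1869, 0.2282]
eef_rot: [2.37, 2.022, 0.023]
wrist_force: [0.8, 1.6, 0.4]
gripper_width: 0.848
```

Run:
```python
from h import *
go((.566,.037,.2,82.4),(.566,.037,.086,82.4))
crop("top","t2",370,160,490,290,4)
```

```text
t 6.825 p [ 0.5643 -0.1869  0.2282] a 80.95 tilt [-0.006  0.03 ] w 0.848 F [0.8 1.6 0.4]
 d [ 0.3692 -0.0572  0.0432] yaw -0.024
 d [0.   0.   0.19] yaw 0.0
```

View pics/t2.png

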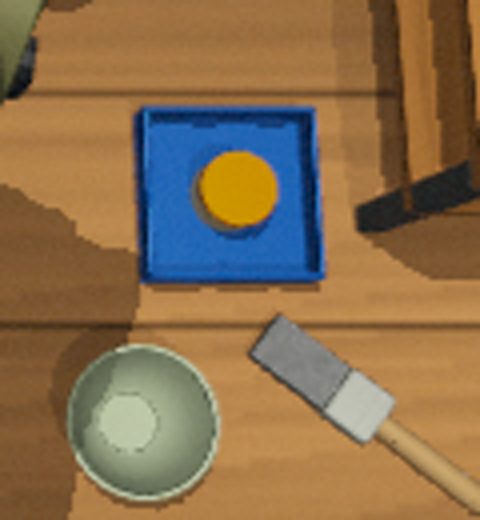

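Request:
{"op": "servo_tool", "data": {"increments": [{"linear": [0.1, -0.015, 0], "yaw": -0.02, "grip": 0}, {"linear": [0.1, -0.015, 0], "yaw": 0, "grip": 0}, {"linear": [0.1, -0.015, 0], "yaw": 0, "grip": 0}, {"linear": [0.06, -0.01, 0.01], "yaw": 0, "grip": 0}, {"linear": [0, 0, 0.01], "yaw": 0, "grip": 0}]}}

```text
time_s: 7.5
eef_pos: [0.5641, 0.039, 0.2253]
eef_rot: [2.33, 2.062, 0.053]
wrist_force: [-0.4, -0.2, 0.9]
gripper_width: 0.501
```

Run:
```python
from h import *
go((.566,.037,.086,82.4))
```

```text
t 7.5 p [0.5641 0.039  0.2253] a 83.03 tilt [0.006 0.044] w 0.501 F [-0.4 -0.2  0.9]
 d [-0.0043 -0.0069  0.2321] yaw 0.01
```

Request:
{"op": "servo_tool", "data": {"increments": [{"linear": [-0.004, -0.007, 0.07], "yaw": 0.01, "grip": 0}, {"linear": [0, 0, 0.07], "yaw": 0, "grip": 0}, {"linear": [0, 0, 0.06], "yaw": 0, "grip": 0}, {"linear": [0, 0, 0.02], "yaw": 0, "grip": 0}, {"linear": [0, 0, 0], "yaw": 0, "grip": 0}]}}

```text
time_s: 8.12
eef_pos: [0.5703, 0.0294, 0.0976]
eef_rot: [2.343, 2.034, 0.066]
wrist_force: [-0.7, -0.2, 0.9]
gripper_width: 0.496
```

Run:
```python
from h import *
go((.566,.037,.086,82.4));print(robot.observe()["joints"].round(3))
crop("scene","s2",350,170,450,260,6)
```

```text
t 8.125 p [0.5703 0.0294 0.0976] a 81.94 tilt [0.007 0.057] w 0.496 F [-0.7 -0.2  0.9]
 d [ 0.0114 -0.0099  0.0189] yaw -0.008
[-0.413  0.223  0.349  1.871 -0.084  1.006  1.399]
```

View pics/s2.png

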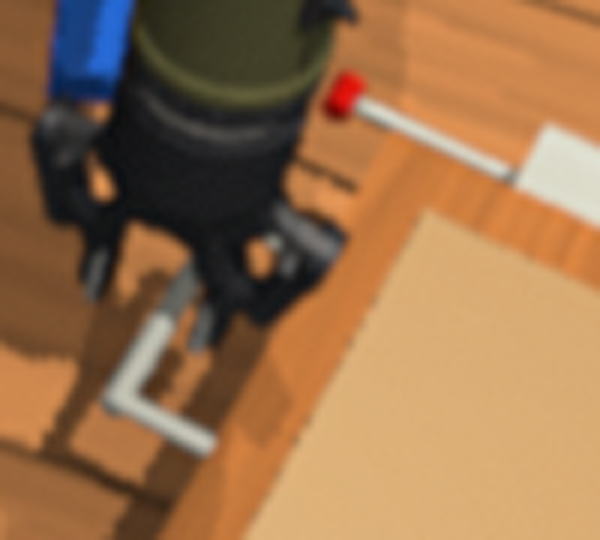

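Request:
{"op": "servo_tool", "data": {"increments": [{"linear": [0.011, -0.01, 0.018], "yaw": 0, "grip": 0}, {"linear": [0, 0, 0], "yaw": 0, "grip": -1}, {"linear": [0, 0, 0], "yaw": 0, "grip": -1}, {"linear": [0, 0, 0], "yaw": 0, "grip": -1}, {"linear": [0, 0, 0], "yaw": 0, "grip": -1}], "force": 30}}

```text
time_s: 8.8
eef_pos: [0.5685, 0.0374, 0.0902]
eef_rot: [2.34, 2.032, 0.076]
wrist_force: [0.3, 0.5, -2.0]
gripper_width: 0.123
```

Run:
```python
from h import *
h=np.array([.5987,.279]);Y=np.array([.1316,.9913])
s=robot.observe();p=s["eef_pos"]
y0=(p[:2]-h)@Y; z0=p[2]+.019-.1;print(y0,z0,np.hypot(y0,z0))
go(*[(*(h-.245*np.cos(t)*Y),.1-.019+.245*np.sin(t),82.4) for t in np.radians([0,15,30,45,60,75,90,100])])
```

```text
-0.24343494257166357 0.009239915273078908 0.2436102364415806
t 8.8 p [0.5685 0.0374 0.0902] a 81.94 tilt [0.01  0.064] w 0.123 F [ 0.3  0.5 -2. ]
 d [-0.0028 -0.004   0.0151] yaw -0.008
 d [ 0.0139 -0.     -0.1057] yaw 0.0
 d [ 0.0408 -0.     -0.0985] yaw 0.0
 d [ 0.0649 -0.     -0.0846] yaw 0.0
 d [ 0.0846 -0.0001 -0.0649] yaw 0.0
 d [ 0.0985 -0.0001 -0.0408] yaw 0.0
 d [ 1.057e-01 -1.000e-04 -1.390e-02] yaw 0.0
 d [ 0.0709 -0.      0.0062] yaw 0.0
```

Request:
{"op": "servo_tool", "data": {"increments": [{"linear": [0.0035, 0.003, -0.053], "yaw": 0, "grip": -1}, {"linear": [0.0105, 0.003, -0.052], "yaw": 0, "grip": -1}, {"linear": [0.017, 0.003, -0.051], "yaw": 0, "grip": -1}, {"linear": [0.024, 0.003, -0.048], "yaw": 0, "grip": -1}, {"linear": [0.03, 0.003, -0.044], "yaw": 0, "grip": -1}]}}

```text
time_s: 9.43
eef_pos: [0.5759, 0.0893, 0.2401]
eef_rot: [2.341, 2.031, 0.079]
wrist_force: [3.7, 2.6, -6.4]
gripper_width: 0.124
```

```bash
cat >> h.py <<'E'
h=np.array([.5987,.279]);Y=np.array([.1316,.9913]);X=np.array([.9913,-.1316])
def lid(*deg):
    p=robot.observe()["eef_pos"];y0=(p[:2]-h)@Y;z0=p[2]+.019-.1
    print("along x",round((p[:2]-h)@X,4),"angle",round(np.degrees(np.arctan2(z0,-y0)),2),"r",round(np.hypot(y0,z0),4))
    go(*[(*(h-.245*np.cos(t)*Y),.1-.019+.245*np.sin(t),82.4) for t in np.radians(deg)])
E
python3 - <<'E'
from h import *
lid(40,50,60,70,80,90,100)
E
```

```text
along x 0.0023 angle 39.79 r 0.2486
t 9.425 p [0.5759 0.0893 0.2401] a 81.91 tilt [0.012 0.065] w 0.124 F [ 3.7  2.6 -6.4]
 d [ 0.0055 -0.0041  0.0025] yaw -0.008
 d [ 0.0503 -0.     -0.0503] yaw 0.0
 d [ 0.0583 -0.     -0.0408] yaw 0.0
 d [ 0.0645 -0.     -0.0301] yaw 0.0
 d [ 0.0688 -0.     -0.0184] yaw 0.0
 d [ 0.0709 -0.     -0.0062] yaw 0.0
 d [ 0.0709 -0.      0.0062] yaw 0.0
```

Request:
{"op": "servo_tool", "data": {"increments": [{"linear": [0.04, 0.001, -0.036], "yaw": 0, "grip": -1}, {"linear": [0.042, 0.002, -0.034], "yaw": 0, "grip": -1}, {"linear": [0.045, 0.002, -0.029], "yaw": 0, "grip": -1}, {"linear": [0.048, 0.001, -0.023], "yaw": 0, "grip": -1}, {"linear": [0.05, 0.001, -0.017], "yaw": 0, "grip": -1}]}}

```text
time_s: 10.05
eef_pos: [0.5943, 0.2149, 0.3282]
eef_rot: [2.345, 2.014, 0.063]
wrist_force: [-0.4, -2.3, -2.4]
gripper_width: 0.127
```

Run:
```python
from h import *
lid(80,90,100)
```

```text
along x 0.004 angle 75.47 r 0.2554
t 10.05 p [0.5943 0.2149 0.3282] a 81.32 tilt [-0.002  0.064] w 0.127 F [-0.4 -2.3 -2.4]
 d [ 0.0358 -0.008   0.0094] yaw -0.018
 d [ 0.0709 -0.     -0.0062] yaw 0.0
 d [ 0.0709 -0.      0.0062] yaw 0.0
```

Request:
{"op": "servo_tool", "data": {"increments": [{"linear": [0.045, -0.002, 0.004], "yaw": -0.01, "grip": -1}, {"linear": [0.05, 0, 0], "yaw": 0, "grip": -1}, {"linear": [0.05, 0, 0.004], "yaw": 0, "grip": -1}, {"linear": [0.03, 0, 0.004], "yaw": 0, "grip": -1}, {"linear": [0, 0, 0], "yaw": 0, "grip": -1}]}}

```text
time_s: 10.68
eef_pos: [0.6101, 0.3223, 0.3324]
eef_rot: [2.329, 2.024, 0.078]
wrist_force: [0.9, 0.5, 0.6]
gripper_width: 0.127
```

Run:
```python
from h import *
lid(100)
```

```text
along x 0.0056 angle 100.02 r 0.2553
t 10.675 p [0.6101 0.3223 0.3324] a 81.99 tilt [0.002 0.075] w 0.127 F [0.9 0.5 0.6]
 d [-0.0032 -0.0105  0.0161] yaw -0.007
```

Request:
{"op": "servo_tool", "data": {"increments": [{"linear": [0, 0, 0], "yaw": 0, "grip": 0}, {"linear": [0, 0, 0], "yaw": 0, "grip": 0}, {"linear": [0, 0.002, -0.05], "yaw": 0, "grip": 0}, {"linear": [0, 0.007, -0.09], "yaw": 0, "grip": 0}, {"linear": [-0.1, 0, 0], "yaw": 0, "grip": 0}]}}

```text
time_s: 11.3
eef_pos: [0.5995, 0.2631, 0.4162]
eef_rot: [2.327, 2.03, 0.069]
wrist_force: [1.3, -1.4, 0.2]
gripper_width: 0.5
```

Request:
{"op": "servo_tool", "data": {"increments": [{"linear": [-0.1, 0, 0], "yaw": 0, "grip": 0}, {"linear": [-0.1, -0.02, 0], "yaw": -0.17, "grip": 0}, {"linear": [0, 0, 0], "yaw": -0.17, "grip": 0}, {"linear": [0, 0, 0], "yaw": -0.17, "grip": 0}, {"linear": [0, 0, 0], "yaw": -0.17, "grip": 0}]}}

```text
time_s: 11.92
eef_pos: [0.5695, 0.1301, 0.4185]
eef_rot: [1.459, 2.705, 0.037]
wrist_force: [0.8, -0.6, 1.0]
gripper_width: 0.5
```

Run:
```python
from h import *
go((.412,.074,.2,172.4),(.412,.074,.061,172.4));print(robot.observe()["joints"].round(3))
im=np.hstack([robot.read_camera("scene")["frame"][60:320,300:620],robot.read_camera("top")["frame"][60:320,100:360]]);cv2.imwrite("pics/l1.png",cv2.resize(im,None,fx=1.37,fy=1.37))
```

```text
t 11.925 p [0.5695 0.1301 0.4185] a 123.23 tilt [-0.048  0.053] w 0.5 F [ 0.8 -0.6  1. ]
 d [ 0.0831 -0.2897  0.3456] yaw -0.819
 d [0.     0.     0.2317] yaw 0.0
[-0.506  0.104  0.243  1.348  0.004  1.627  1.887]
```

View pics/l1.png

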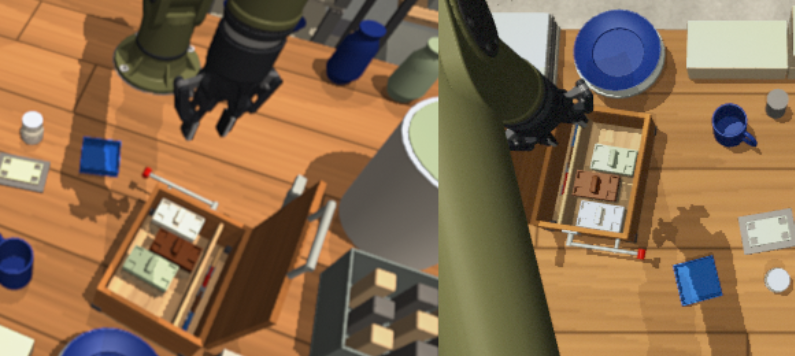

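Request:
{"op": "servo_tool", "data": {"increments": [{"linear": [0, 0, 0], "yaw": 0.175, "grip": 0}, {"linear": [0, 0, 0], "yaw": 0.175, "grip": 0}, {"linear": [0, 0, 0], "yaw": 0.175, "grip": 0}, {"linear": [0, 0, 0], "yaw": 0.175, "grip": 0}, {"linear": [0, 0, 0], "yaw": 0.175, "grip": 0}]}}

```text
time_s: 12.65
eef_pos: [0.5684, 0.1286, 0.4181]
eef_rot: [2.55, 1.75, 0.079]
wrist_force: [-0.4, 0.2, 0.6]
gripper_width: 0.5
```

Request:
{"op": "servo_tool", "data": {"increments": [{"linear": [0, 0, 0], "yaw": 0.175, "grip": 0}, {"linear": [0, 0, 0], "yaw": 0.175, "grip": 0}, {"linear": [0, 0, 0], "yaw": 0.175, "grip": 0}, {"linear": [0, 0, 0], "yaw": 0.175, "grip": 0}, {"linear": [0, 0, 0], "yaw": 0.175, "grip": 0}]}}

```text
time_s: 13.28
eef_pos: [0.5673, 0.1271, 0.4177]
eef_rot: [3.093, 0.413, 0.102]
wrist_force: [-0.0, -0.2, 0.8]
gripper_width: 0.498
```

Request:
{"op": "servo_tool", "data": {"increments": [{"linear": [0, 0, 0], "yaw": 0.175, "grip": 0}, {"linear": [0, 0, 0], "yaw": 0.175, "grip": 0}, {"linear": [0, 0, 0], "yaw": 0.06, "grip": 0}]}}

```text
time_s: 13.65
eef_pos: [0.5665, 0.1261, 0.4174]
eef_rot: [3.123, -0.282, 0.104]
wrist_force: [-0.3, 0.5, -0.4]
gripper_width: 0.503
```

Run:
```python
from h import *
go((.412,.074,.2,-7.6),(.412,.074,.061,-7.6));print(robot.observe()["joints"].round(3))
```

```text
t 13.65 p [0.5665 0.1261 0.4174] a -10.31 tilt [ 0.067 -0.002] w 0.503 F [-0.3  0.5 -0.4]
 d [-0.2615  0.1322  0.3454] yaw -0.045
 d [0.     0.     0.2317] yaw 0.0
[-0.604  0.099  0.357  1.359 -0.008  1.629 -0.43 ]
```

Request:
{"op": "servo_tool", "data": {"increments": [{"linear": [-0.065, 0.033, 0.06], "yaw": -0.02, "grip": 0}, {"linear": [-0.065, 0.033, 0.06], "yaw": -0.02, "grip": 0}, {"linear": [-0.065, 0.033, 0.06], "yaw": 0, "grip": 0}, {"linear": [-0.06, 0.03, 0.06], "yaw": 0, "grip": 0}, {"linear": [0, 0, 0.05], "yaw": 0, "grip": 0}]}}

```text
time_s: 14.28
eef_pos: [0.4113, 0.0699, 0.2285]
eef_rot: [3.127, -0.25, 0.11]
wrist_force: [0.6, -0.4, 0.0]
gripper_width: 0.499
```

Run:
```python
from h import *
go((.412,.074,.061,-7.6));print(robot.observe()["joints"].round(3))
```

```text
t 14.275 p [0.4113 0.0699 0.2285] a -9.16 tilt [ 0.07  -0.003] w 0.499 F [ 0.6 -0.4  0. ]
 d [-0.0194 -0.0062  0.2786] yaw -0.026
[-0.612 -0.26   0.303  2.043  0.111  1.286 -0.505]
```

Request:
{"op": "servo_tool", "data": {"increments": [{"linear": [-0.005, -0.004, 0.07], "yaw": -0.02, "grip": 0}, {"linear": [-0.005, -0.002, 0.07], "yaw": 0, "grip": 0}, {"linear": [-0.005, 0, 0.07], "yaw": 0, "grip": 0}, {"linear": [-0.003, 0, 0.04], "yaw": 0, "grip": 0}]}}

```text
time_s: 14.78
eef_pos: [0.4103, 0.0732, 0.0741]
eef_rot: [-3.129, 0.246, -0.113]
wrist_force: [-0.1, -1.4, 0.5]
gripper_width: 0.499
```

Run:
```python
from h import *
go((.412,.074,.061,-7.6));print(robot.observe()["joints"].round(3))
im=np.hstack([robot.read_camera("scene")["frame"][150:250,360:480],robot.read_camera("top")["frame"][190:290,190:310]]);cv2.imwrite("pics/tip.png",cv2.resize(im,None,fx=3.3,fy=3.3))
```

```text
t 14.775 p [0.4103 0.0732 0.0741] a -9.01 tilt [ 0.072 -0.006] w 0.499 F [-0.1 -1.4  0.5]
 d [ 0.0011 -0.0017  0.022 ] yaw -0.024
[-0.616 -0.099  0.343  2.245  0.072  0.923 -0.472]
```

View pics/tip.png

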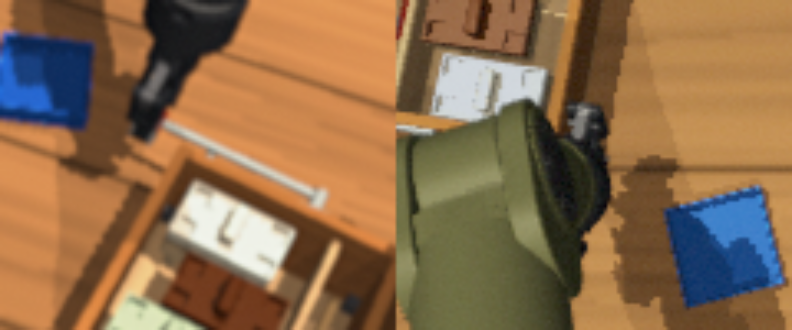

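Request:
{"op": "servo_tool", "data": {"increments": [{"linear": [0, -0.002, 0.022], "yaw": -0.02, "grip": 0}, {"linear": [0, 0, 0], "yaw": 0, "grip": -1}, {"linear": [0, 0, 0], "yaw": 0, "grip": -1}, {"linear": [0, 0, 0], "yaw": 0, "grip": -1}], "force": 30}}

```text
time_s: 15.38
eef_pos: [0.4125, 0.0743, 0.0627]
eef_rot: [-3.132, 0.216, -0.115]
wrist_force: [-0.7, -0.4, -1.2]
gripper_width: 0.225
```

```bash
cat >> h.py <<'E'
pv=h-.158*X-.08*Y
def stay(*deg,a=-7.6):
    p=robot.observe()["eef_pos"];y0=(p[:2]-pv)@Y;z0=p[2]+.019-.08
    print("along x",round((p[:2]-pv)@X,4),"angle",round(np.degrees(np.arctan2(z0,-y0)),2),"r",round(np.hypot(y0,z0),4))
    go(*[(*(pv-.15*np.cos(t)*Y),.08-.019+.15*np.sin(t),a) for t in np.radians(deg)])
E
python3 - <<'E'
from h import *
stay(0,15,30,45,60,75,90,105)
E
```

```text
along x 0.0004 angle 0.68 r 0.1474
t 15.375 p [0.4125 0.0743 0.0627] a -7.91 tilt [ 0.073 -0.005] w 0.225 F [-0.7 -0.4 -1.2]
 d [-0.0008  0.0044  0.0028] yaw -0.005
 d [-0.     -0.0085 -0.0647] yaw 0.0
 d [-0.     -0.025  -0.0603] yaw 0.0
 d [-0.     -0.0397 -0.0518] yaw 0.0
 d [-0.     -0.0518 -0.0397] yaw 0.0
 d [-0.     -0.0603 -0.025 ] yaw 0.0
 d [-0.     -0.0647 -0.0085] yaw 0.0
 d [-0.     -0.0647  0.0085] yaw 0.0
```

Request:
{"op": "servo_tool", "data": {"increments": [{"linear": [0.004, -0.006, -0.063], "yaw": 0, "grip": -1}, {"linear": [0.004, -0.024, -0.06], "yaw": 0, "grip": -1}, {"linear": [0.004, -0.04, -0.052], "yaw": 0, "grip": -1}, {"linear": [0.003, -0.052, -0.04], "yaw": 0, "grip": -1}]}}

```text
time_s: 15.88
eef_pos: [0.4227, 0.1482, 0.196]
eef_rot: [-3.126, 0.223, -0.119]
wrist_force: [7.3, 3.9, -12.7]
gripper_width: 0.229
```

Run:
```python
from h import *
stay(60,75,90,105);print(robot.observe()["joints"].round(3))
```

```text
along x 0.0007 angle 61.66 r 0.1533
t 15.875 p [0.4227 0.1482 0.196 ] a -8.19 tilt [ 0.075 -0.01 ] w 0.229 F [  7.3   3.9 -12.7]
 d [-0.0018  0.0038  0.0083] yaw -0.01
 d [-0.     -0.0603 -0.025 ] yaw 0.0
 d [-0.     -0.0647 -0.0085] yaw 0.0
 d [-0.     -0.0647  0.0085] yaw 0.0
[-0.685 -0.158  0.24   2.034  0.076  1.194 -0.615]
```

Request:
{"op": "servo_tool", "data": {"increments": [{"linear": [0, -0.054, -0.016], "yaw": 0, "grip": -1}, {"linear": [0, -0.062, -0.008], "yaw": 0, "grip": -1}, {"linear": [0, -0.064, 0.008], "yaw": 0, "grip": -1}, {"linear": [0, -0.012, 0.004], "yaw": 0, "grip": -1}]}}

```text
time_s: 16.38
eef_pos: [0.4401, 0.2653, 0.2103]
eef_rot: [-3.125, 0.223, -0.127]
wrist_force: [-0.0, -1.1, 1.6]
gripper_width: 0.23
```

Run:
```python
from h import *
stay(105,109)
```

```text
along x 0.0026 angle 106.98 r 0.1561
t 16.375 p [0.4401 0.2653 0.2103] a -8.21 tilt [ 0.08  -0.011] w 0.23 F [-0.  -1.1  1.6]
 d [-0.0048  0.0114  0.0069] yaw -0.01
 d [-0.     -0.0167  0.0051] yaw 0.0
```

Request:
{"op": "servo_tool", "data": {"increments": [{"linear": [0, 0, 0], "yaw": 0, "grip": -0.1}, {"linear": [0, 0, 0], "yaw": 0, "grip": -0.1}, {"linear": [0.004, 0.005, -0.06], "yaw": 0, "grip": -0.1}, {"linear": [0.007, 0.005, -0.1], "yaw": 0, "grip": -0.1}, {"linear": [0.007, 0, -0.1], "yaw": 0, "grip": 0}]}}

```text
time_s: 17.0
eef_pos: [0.4349, 0.2522, 0.3658]
eef_rot: [3.13, -0.232, 0.113]
wrist_force: [0.2, 1.5, -0.2]
gripper_width: 0.5
```

Request:
{"op": "servo_tool", "data": {"increments": [{"linear": [0.005, 0, -0.06], "yaw": 0, "grip": 0}, {"linear": [0, 0, 0], "yaw": -0.175, "grip": 0}, {"linear": [0, 0, 0], "yaw": -0.175, "grip": 0}, {"linear": [0, 0, 0], "yaw": -0.175, "grip": 0}, {"linear": [0, 0, 0], "yaw": -0.175, "grip": 0}]}}

```text
time_s: 17.62
eef_pos: [0.4369, 0.2468, 0.4118]
eef_rot: [2.979, 0.92, 0.124]
wrist_force: [-0.7, -0.3, 0.2]
gripper_width: 0.496
```

Request:
{"op": "servo_tool", "data": {"increments": [{"linear": [0, 0, 0], "yaw": -0.175, "grip": 0}, {"linear": [0, 0, 0], "yaw": -0.175, "grip": 0}, {"linear": [0, 0, 0], "yaw": -0.175, "grip": 0}, {"linear": [0, 0, 0], "yaw": -0.175, "grip": 0}, {"linear": [0, 0, 0], "yaw": -0.1, "grip": 0}]}}

```text
time_s: 18.25
eef_pos: [0.4367, 0.2406, 0.4133]
eef_rot: [2.306, 2.056, 0.102]
wrist_force: [-0.3, -0.5, -0.1]
gripper_width: 0.503
```

Run:
```python
from h import *
go((.6045,.322,.41,82.4),(.6045,.322,.326,82.4))
im=np.hstack([robot.read_camera("scene")["frame"][110:270,360:560],robot.read_camera("top")["frame"][120:280,150:280]]);cv2.imwrite("pics/st.png",cv2.resize(im,None,fx=2.4,fy=2.4))
```

```text
t 18.25 p [0.4367 0.2406 0.4133] a 83.49 tilt [0.016 0.082] w 0.503 F [-0.3 -0.5 -0.1]
 d [0.1664 0.261  0.0295] yaw 0.018
 d [0.   0.   0.14] yaw 0.0
```

View pics/st.png

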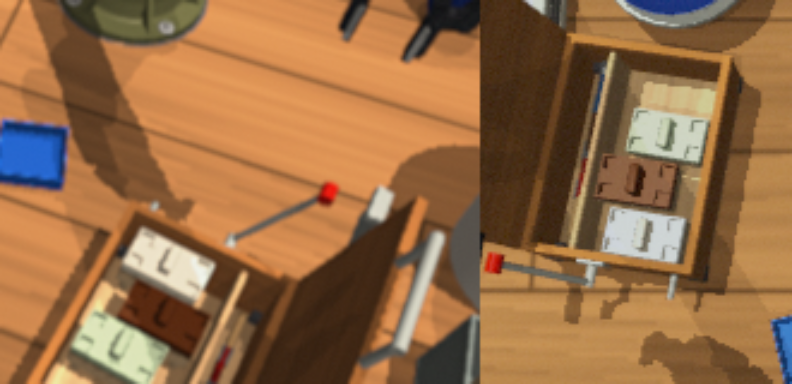

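Request:
{"op": "servo_tool", "data": {"increments": [{"linear": [0.033, 0.052, 0.004], "yaw": 0.016, "grip": 0}, {"linear": [0.033, 0.052, 0.004], "yaw": 0, "grip": 0}, {"linear": [0.033, 0.052, 0.004], "yaw": 0, "grip": 0}, {"linear": [0.033, 0.052, 0.006], "yaw": 0, "grip": 0}, {"linear": [0.033, 0.052, 0.006], "yaw": 0, "grip": 0}]}}

```text
time_s: 18.98
eef_pos: [0.6086, 0.3158, 0.4174]
eef_rot: [2.345, 2.016, 0.113]
wrist_force: [-0.0, 0.7, 0.3]
gripper_width: 0.5
```

Run:
```python
from h import *
go((.6045,.322,.326,82.4))
```

```text
t 18.975 p [0.6086 0.3158 0.4174] a 81.43 tilt [0.024 0.083] w 0.5 F [-0.   0.7  0.3]
 d [ 0.0056 -0.0209  0.1513] yaw -0.016
```

Request:
{"op": "servo_tool", "data": {"increments": [{"linear": [0.006, -0.008, 0.06], "yaw": -0.01, "grip": 0}, {"linear": [0, -0.007, 0.06], "yaw": 0, "grip": 0}, {"linear": [0, -0.004, 0.03], "yaw": 0, "grip": 0}, {"linear": [0, 0, 0], "yaw": 0, "grip": -1}, {"linear": [0, 0, 0], "yaw": 0, "grip": -1}]}}

```text
time_s: 19.6
eef_pos: [0.6089, 0.3206, 0.3229]
eef_rot: [2.348, 2.01, 0.111]
wrist_force: [-0.0, 1.7, 2.2]
gripper_width: 0.127
```

Request:
{"op": "servo_tool", "data": {"increments": [{"linear": [0, 0, 0], "yaw": 0, "grip": -1}, {"linear": [0, 0, 0], "yaw": 0, "grip": -1}]}}

```text
time_s: 19.85
eef_pos: [0.6088, 0.3201, 0.3231]
eef_rot: [2.349, 2.009, 0.11]
wrist_force: [-0.3, 0.4, -3.7]
gripper_width: 0.128
```

Run:
```python
from h import *
lid(100,95,90,85,81)
```

```text
along x 0.0046 angle 99.86 r 0.2457
t 19.85 p [0.6088 0.3201 0.3231] a 81.14 tilt [0.022 0.083] w 0.128 F [-0.3  0.4 -3.7]
 d [ 0.0006 -0.0077  0.0007] yaw -0.021
 d [-0.0353  0.     -0.0046] yaw 0.0
 d [-0.0356  0.     -0.0016] yaw 0.0
 d [-0.0356  0.      0.0016] yaw 0.0
 d [-0.0283  0.      0.0035] yaw 0.0
```

Request:
{"op": "servo_tool", "data": {"increments": [{"linear": [-0.035, 0, -0.004], "yaw": 0, "grip": -1}, {"linear": [-0.035, 0, -0.002], "yaw": 0, "grip": -1}, {"linear": [-0.034, 0, 0.001], "yaw": 0, "grip": -1}, {"linear": [-0.02, 0, 0.003], "yaw": 0, "grip": -1}, {"linear": [-0.008, 0, 0.001], "yaw": 0, "grip": -1}]}}

```text
time_s: 20.48
eef_pos: [0.5974, 0.241, 0.3248]
eef_rot: [2.349, 2.012, 0.129]
wrist_force: [5.3, 9.8, 1.3]
gripper_width: 0.128
```

Run:
```python
from h import *
lid(81)
```

```text
along x 0.0037 angle 81.19 r 0.2467
t 20.475 p [0.5974 0.241  0.3248] a 81.24 tilt [0.033 0.089] w 0.128 F [5.3 9.8 1.3]
 d [-0.0011 -0.0065  0.0025] yaw -0.019
```

Request:
{"op": "servo_tool", "data": {"increments": [{"linear": [0, 0, 0], "yaw": 0, "grip": 0}, {"linear": [0, 0, 0], "yaw": 0, "grip": 0}, {"linear": [0, 0.006, -0.07], "yaw": -0.02, "grip": 0}, {"linear": [0, 0.006, -0.06], "yaw": 0, "grip": 0}, {"linear": [-0.1, 0, 0], "yaw": 0, "grip": 0}]}}

```text
time_s: 21.1
eef_pos: [0.5882, 0.1819, 0.4016]
eef_rot: [2.318, 2.046, 0.119]
wrist_force: [1.5, -0.9, -0.2]
gripper_width: 0.496
```

Request:
{"op": "servo_tool", "data": {"increments": [{"linear": [-0.1, 0, 0], "yaw": 0, "grip": 0}, {"linear": [-0.1, 0, 0], "yaw": 0, "grip": 0}, {"linear": [-0.1, 0, 0], "yaw": 0, "grip": 0}, {"linear": [-0.1, 0, 0], "yaw": 0, "grip": 0}, {"linear": [0, 0, 0], "yaw": 0, "grip": 0}]}}

```text
time_s: 21.72
eef_pos: [0.5558, -0.0724, 0.3973]
eef_rot: [2.324, 2.03, 0.114]
wrist_force: [0.5, 0.3, 0.5]
gripper_width: 0.502
```

Run:
```python
from h import *
go((.55,.1,.2,82.4))
t=robot.read_camera("top")["frame"];s=robot.read_camera("scene")["frame"]
im=np.hstack([cv2.resize(t[130:240,175:265],None,fx=5,fy=5,interpolation=2)[:550],cv2.resize(s[170:280,385:455],None,fx=5,fy=5,interpolation=2)]);cv2.imwrite("pics/sg.png",im)
```

```text
t 21.725 p [ 0.5558 -0.0724  0.3973] a 82.33 tilt [0.02  0.089] w 0.502 F [0.5 0.3 0.5]
 d [ 0.2767 -0.0774  0.329 ] yaw -0.001
```

View pics/sg.png

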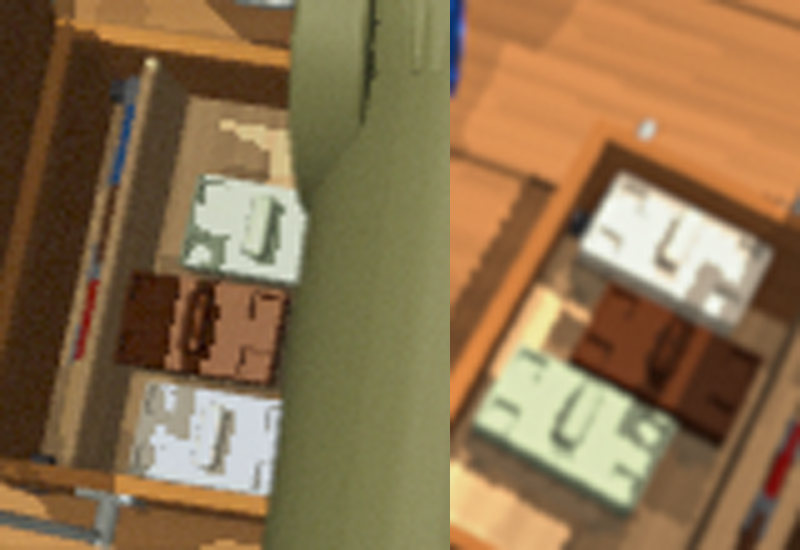

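Run:
```python
from h import *
T=lambda u,v,z:w("top",u/5+175-.4,v/5+130-.4,z)[:2]
S=lambda u,v,z:w("scene",(u-450)/5+385-.4,v/5+170-.4,z)[:2]
c=lambda p:(round((p-h)@X,4),round((p-h)@Y,4))
print("g",T(263,225,.092),c(T(263,225,.092)));q=np.array([S(*k,.076) for k in[(522,342),(680,405),(635,512),(472,418)]]);print(q.mean(0),c(q.mean(0)),[c(k) for k in q])
print("b",T(202,316,.092),c(T(202,316,.092)))
print("w",T(220,437,.092),c(T(220,437,.092)));q=np.array([S(*k,.076) for k in[(628,172),(772,245),(735,330),(582,252)]]);print(q.mean(0),c(q.mean(0)),[c(k) for k in q])
for n,k in(("g",(582,408)),("b",(668,345)),("w",(682,233))):print(n,S(*k,.088),c(S(*k,.088)))
q=np.array([T(*k,.076) for k in[(205,172),(308,187),(300,285),(183,270)]]);print(q.mean(0),c(q.mean(0)),[c(k) for k in q])
```

```text
g [0.61063383 0.13917834] (np.float64(0.0302), np.float64(-0.137))
[0.61047529 0.14174897] (np.float64(0.0297), np.float64(-0.1345)) [(np.float64(0.0042), np.float64(-0.177)), (np.float64(-0.0047), np.float64(-0.0912)), (np.float64(0.062), np.float64(-0.0887)), (np.float64(0.0575), np.float64(-0.1812))]
b [0.55741406 0.17135978] (np.float64(-0.0268), np.float64(-0.1121))
w [0.48825859 0.15773058] (np.float64(-0.0935), np.float64(-0.1347))
[0.4911726  0.16543142] (np.float64(-0.0916), np.float64(-0.1267)) [(np.float64(-0.1232), np.float64(-0.1697)), (np.float64(-0.1202), np.float64(-0.0836)), (np.float64(-0.0606), np.float64(-0.0823)), (np.float64(-0.0626), np.float64(-0.1714))]
g [0.61009898 0.14187922] (np.float64(0.0293), np.float64(-0.1344))
b [0.55755301 0.17348483] (np.float64(-0.0269), np.float64(-0.11))
w [0.48863624 0.16351573] (np.float64(-0.0939), np.float64(-0.129))
[0.61264217 0.1509722 ] (np.float64(0.0307), np.float64(-0.1251)) [(np.float64(0.0605), np.float64(-0.0936)), (np.float64(0.0597), np.float64(-0.1548)), (np.float64(0.0014), np.float64(-0.1603)), (np.float64(0.0011), np.float64(-0.0917))]
```

Request:
{"op": "servo_tool", "data": {"increments": [{"linear": [0.09, 0.006, 0.02], "yaw": 0, "grip": 0}, {"linear": [0.09, 0.006, 0.05], "yaw": 0, "grip": 0}, {"linear": [0.09, 0.004, 0.08], "yaw": 0, "grip": 0}, {"linear": [0.085, 0, 0.09], "yaw": 0, "grip": 0}, {"linear": [0, 0, 0.04], "yaw": 0, "grip": 0}]}}

```text
time_s: 22.45
eef_pos: [0.6049, 0.1436, 0.2501]
eef_rot: [2.303, 2.058, 0.124]
wrist_force: [0.4, -0.2, -0.0]
gripper_width: 0.501
```

Run:
```python
from h import *
go((.610,.1405,.08,82.4))
```

```text
t 22.45 p [0.6049 0.1436 0.2501] a 83.65 tilt [0.026 0.091] w 0.501 F [ 0.4 -0.2 -0. ]
 d [-0.0114 -0.0168  0.2829] yaw 0.021
```

Request:
{"op": "servo_tool", "data": {"increments": [{"linear": [-0.003, -0.004, 0.07], "yaw": 0.02, "grip": 0}, {"linear": [-0.003, -0.004, 0.07], "yaw": 0, "grip": 0}, {"linear": [-0.003, -0.004, 0.06], "yaw": 0, "grip": 0}, {"linear": [-0.002, -0.003, 0.03], "yaw": 0, "grip": 0}]}}

```text
time_s: 22.95
eef_pos: [0.6048, 0.1524, 0.1043]
eef_rot: [2.311, 2.057, 0.12]
wrist_force: [0.0, 0.5, 0.8]
gripper_width: 0.499
```

Run:
```python
from h import *
go((.610,.1405,.08,82.4))
t=robot.read_camera("top")["frame"];s=robot.read_camera("scene")["frame"]
im=np.hstack([cv2.resize(t[140:220,185:255],None,fx=5,fy=5,interpolation=2),cv2.resize(s[190:270,375:465],None,fx=5,fy=5,interpolation=2)]);cv2.imwrite("pics/sg2.png",im)
```

```text
t 22.95 p [0.6048 0.1524 0.1043] a 83.42 tilt [0.027 0.085] w 0.499 F [0.  0.5 0.8]
 d [-0.0198  0.0074  0.0408] yaw 0.017
```

View pics/sg2.png

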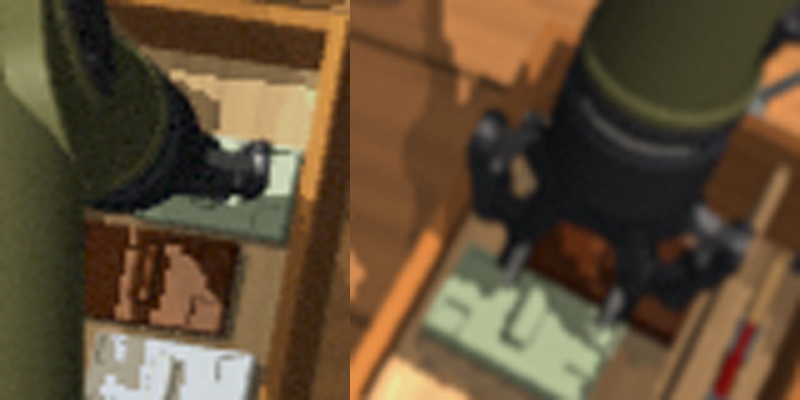

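Request:
{"op": "servo_tool", "data": {"increments": [{"linear": [-0.02, 0.006, 0.005], "yaw": 0.02, "grip": 0}, {"linear": [-0.003, 0, 0.02], "yaw": 0, "grip": 0}, {"linear": [-0.002, 0, 0.015], "yaw": 0, "grip": 0}]}}

```text
time_s: 23.42
eef_pos: [0.6122, 0.1369, 0.0841]
eef_rot: [2.332, 2.029, 0.131]
wrist_force: [1.0, -0.5, -0.2]
gripper_width: 0.501
```

Run:
```python
from h import *
go((.610,.1405,.08,82.4))
```

```text
t 23.425 p [0.6122 0.1369 0.0841] a 82.12 tilt [0.032 0.091] w 0.501 F [ 1.  -0.5 -0.2]
 d [ 0.0052 -0.005   0.0065] yaw -0.005
```

Request:
{"op": "servo_tool", "data": {"increments": [{"linear": [0.005, -0.005, 0.005], "yaw": 0, "grip": 0}, {"linear": [0, 0, 0], "yaw": 0, "grip": -1}, {"linear": [0, 0, 0], "yaw": 0, "grip": -1}, {"linear": [0, 0, 0], "yaw": 0, "grip": -1}], "force": 60}}

```text
time_s: 23.92
eef_pos: [0.6097, 0.1409, 0.0808]
eef_rot: [2.332, 2.029, 0.131]
wrist_force: [0.2, -0.3, -1.4]
gripper_width: 0.119
```

Run:
```python
from h import *
go((.610,.1405,.25,82.4),(.467,-.188,.25,100.2))
```

```text
t 23.925 p [0.6097 0.1409 0.0808] a 82.13 tilt [0.033 0.091] w 0.119 F [ 0.2 -0.3 -1.4]
 d [ 0.0086  0.0263 -0.2806] yaw -0.005
 d [-0.5742 -0.1638  0.    ] yaw -0.297
```

Request:
{"op": "servo_tool", "data": {"increments": [{"linear": [0.002, 0.006, -0.05], "yaw": 0, "grip": -1}, {"linear": [0.002, 0.009, -0.1], "yaw": 0, "grip": -1}, {"linear": [0.002, 0.009, -0.1], "yaw": 0, "grip": -1}, {"linear": [-0.09, -0.025, -0.02], "yaw": 0, "grip": -1}, {"linear": [-0.095, -0.027, 0], "yaw": 0, "grip": -1}]}}

```text
time_s: 24.55
eef_pos: [0.561, 0.0364, 0.2385]
eef_rot: [2.324, 2.042, 0.121]
wrist_force: [-0.4, -0.8, -2.8]
gripper_width: 0.122
```

Run:
```python
from h import *
go((.467,-.188,.25,82.4),(.467,-.188,.25,100.2))
```

```text
t 24.55 p [0.561  0.0364 0.2385] a 82.68 tilt [0.029 0.085] w 0.122 F [-0.4 -0.8 -2.8]
 d [-0.3902 -0.1048 -0.0395] yaw 0.005
 d [0. 0. 0.] yaw -0.297
```

Request:
{"op": "servo_tool", "data": {"increments": [{"linear": [-0.095, -0.026, -0.01], "yaw": 0, "grip": -1}, {"linear": [-0.095, -0.026, -0.01], "yaw": 0, "grip": -1}, {"linear": [-0.095, -0.026, -0.01], "yaw": 0, "grip": -1}, {"linear": [-0.09, -0.024, 0], "yaw": -0.15, "grip": -1}, {"linear": [0, 0, 0], "yaw": -0.15, "grip": -1}]}}

```text
time_s: 25.18
eef_pos: [0.4619, -0.1916, 0.2433]
eef_rot: [1.969, 2.373, 0.106]
wrist_force: [0.3, 2.0, -3.2]
gripper_width: 0.118
```

Run:
```python
from h import *
go((.467,-.188,.09,100.2))
t=robot.read_camera("top")["frame"];s=robot.read_camera("scene")["frame"]
im=np.hstack([cv2.resize(t[180:280,290:390],None,fx=4,fy=4,interpolation=2),cv2.resize(s[110:210,270:370],None,fx=4,fy=4,interpolation=2)]);cv2.imwrite("pics/p1.png",im)
```

```text
t 25.175 p [ 0.4619 -0.1916  0.2433] a 100.62 tilt [0.001 0.089] w 0.118 F [ 0.3  2.  -3.2]
 d [ 0.004  -0.0133  0.2554] yaw 0.007
```

View pics/p1.png

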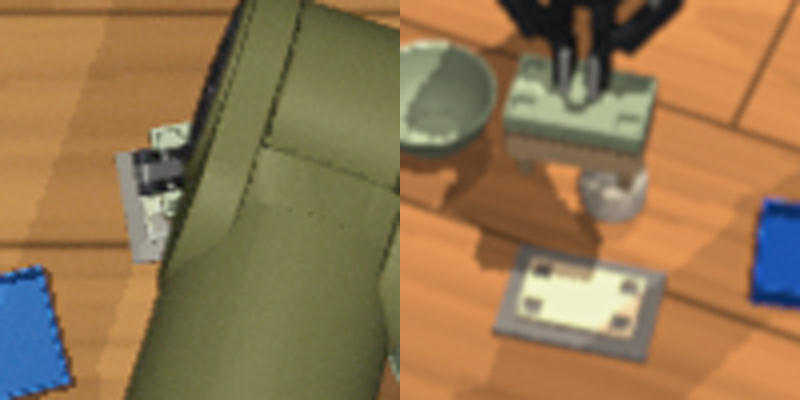

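Run:
```python
from h import *
s=robot.observe();p=s["eef_pos"];a=np.radians(100.6);M=R.from_rotvec(s["eef_rot"]).as_matrix()
ex=np.array([np.sin(a),-np.cos(a),0]);ey=np.array([np.cos(a),np.sin(a),0])
for z,n in((.2385,"lidtop"),(.2385-.026,"feet-ish")):
  c=np.array([*p[:2],z])
  q=px("scene",np.array([c+i*.027*ex+j*.045*ey for i,j in((-1,-1),(-1,1),(1,1),(1,-1))]));print(n,((q-[270,110])*4+[400,0]).round(0).tolist())
b=np.array([.4665,-.188,.012]);a=.178
ex=np.array([np.cos(a),np.sin(a),0]);ey=np.array([-np.sin(a),np.cos(a),0])
for off in(.0,):
  q=px("scene",np.array([b+i*.0165*ex+j*.0345*ey for i,j in((-1,-1),(-1,1),(1,1),(1,-1))]));print("rec",((q-[270,110])*4+[400,0]).round(0).tolist())
q=px("top",np.array([b+i*.0165*ex+j*.0345*ey for i,j in((-1,-1),(-1,1),(1,1),(1,-1))]));print("rectop chest1",((q-[150,115])*3.6).round(0).tolist())
# green mask in scene crop, enlarged, no view: hull corners
im=robot.read_camera("scene")["frame"];hsv=cv2.cvtColor(im,cv2.COLOR_BGR2HSV);m=cv2.inRange(hsv,(30,25,60),(75,140,255))
m[:, :393]=0;m[:,438:]=0;m[:122]=0;m[150:]=0
m=m*0+cv2.inRange(hsv,(30,25,60),(75,140,255));sub=m[118:155,392:440];n,l,st,ce=cv2.connectedComponentsWithStats(sub);print(st[1:].tolist())
```

```text
lidtop [[526.0, 51.0], [660.0, 74.0], [643.0, 136.0], [505.0, 112.0]]
feet-ish [[527.0, 78.0], [658.0, 101.0], [642.0, 162.0], [507.0, 139.0]]
rec [[543.0, 268.0], [629.0, 285.0], [620.0, 319.0], [533.0, 302.0]]
rectop chest1 [[729.0, 419.0], [647.0, 434.0], [640.0, 395.0], [721.0, 380.0]]
[[10, 5, 1, 1, 1], [17, 7, 1, 1, 1], [41, 6, 1, 1, 1], [21, 8, 1, 1, 1], [26, 9, 3, 1, 3]]
```

Run:
```python
from h import *
im=cv2.imread("pics/p1.png")[:, 400:];
g=im[:, :, 1].astype(int)
for c in(125,240,250):print(c,[(r,g[r,c],int(im[r,c,2])) for r in range(40,170,6)])
for r in(90,100,110):print("row",r,[(c,g[r,c],int(im[r,c,2])) for c in list(range(96,122,4))+list(range(236,268,4))])
```

```text
125 [(40, np.int64(65), 98), (46, np.int64(83), 126), (52, np.int64(100), 126), (58, np.int64(118), 114), (64, np.int64(103), 98), (70, np.int64(115), 107), (76, np.int64(138), 129), (82, np.int64(193), 182), (88, np.int64(204), 191), (94, np.int64(167), 156), (100, np.int64(138), 130), (106, np.int64(186), 176), (112, np.int64(193), 182), (118, np.int64(156), 146), (124, np.int64(104), 95), (130, np.int64(91), 90), (136, np.int64(84), 98), (142, np.int64(101), 123), (148, np.int64(105), 129), (154, np.int64(105), 128), (160, np.int64(92), 112), (166, np.int64(87), 104)]
240 [(40, np.int64(25), 28), (46, np.int64(69), 102), (52, np.int64(126), 190), (58, np.int64(146), 220), (64, np.int64(147), 224), (70, np.int64(139), 207), (76, np.int64(107), 130), (82, np.int64(90), 80), (88, np.int64(98), 92), (94, np.int64(155), 147), (100, np.int64(194), 183), (106, np.int64(194), 183), (112, np.int64(188), 177), (118, np.int64(161), 150), (124, np.int64(170), 158), (130, np.int64(169), 156), (136, np.int64(148), 137), (142, np.int64(97), 93), (148, np.int64(87), 91), (154, np.int64(86), 106),
[... 1169 characters left out ...]
np.int64(137), 133), (116, np.int64(135), 126), (120, np.int64(138), 129), (236, np.int64(192), 182), (240, np.int64(194), 183), (244, np.int64(196), 184), (248, np.int64(182), 168), (252, np.int64(131), 132), (256, np.int64(101), 142), (260, np.int64(111), 174), (264, np.int64(124), 190)]
row 110 [(96, np.int64(82), 125), (100, np.int64(91), 130), (104, np.int64(127), 142), (108, np.int64(158), 153), (112, np.int64(174), 163), (116, np.int64(186), 175), (120, np.int64(193), 182), (236, np.int64(189), 178), (240, np.int64(192), 181), (244, np.int64(184), 170), (248, np.int64(135), 128), (252, np.int64(98), 124), (256, np.int64(113), 174), (260, np.int64(127), 195), (264, np.int64(122), 185)]
```

Request:
{"op": "servo_tool", "data": {"increments": [{"linear": [0.004, -0.004, 0.06], "yaw": 0.007, "grip": -1}, {"linear": [0, -0.005, 0.07], "yaw": 0, "grip": -1}, {"linear": [0, -0.005, 0.07], "yaw": 0, "grip": -1}, {"linear": [0, 0, 0.01], "yaw": 0, "grip": -1}, {"linear": [0, 0, 0], "yaw": 0, "grip": -1}]}}

```text
time_s: 25.95
eef_pos: [0.4705, -0.1765, 0.1149]
eef_rot: [1.98, 2.365, 0.112]
wrist_force: [0.6, -0.4, -2.4]
gripper_width: 0.121
```

Run:
```python
from h import *
go((.4645,-.188,.1,100.2),(.4645,-.188,.079,100.2))
```

```text
t 25.95 p [ 0.4705 -0.1765  0.1149] a 100.13 tilt [0.004 0.091] w 0.121 F [ 0.6 -0.4 -2.4]
 d [-0.0172 -0.0154  0.0234] yaw -0.001
 d [0.    0.    0.035] yaw 0.0
```

Request:
{"op": "servo_tool", "data": {"increments": [{"linear": [-0.017, -0.013, 0.018], "yaw": 0, "grip": -1}, {"linear": [0, 0, 0], "yaw": 0, "grip": -1}]}}

```text
time_s: 26.2
eef_pos: [0.4684, -0.1876, 0.1067]
eef_rot: [1.977, 2.362, 0.116]
wrist_force: [-0.4, 1.5, -2.7]
gripper_width: 0.117
```

Run:
```python
from h import *
go((.4645,-.188,.079,100.2))
```

```text
t 26.2 p [ 0.4684 -0.1876  0.1067] a 100.15 tilt [0.003 0.096] w 0.117 F [-0.4  1.5 -2.7]
 d [ 0.0003 -0.011   0.0453] yaw -0.001
```

Request:
{"op": "servo_tool", "data": {"increments": [{"linear": [0, -0.01, 0.018], "yaw": 0, "grip": -1}, {"linear": [0, 0, 0], "yaw": 0, "grip": -1}]}}

```text
time_s: 26.45
eef_pos: [0.4652, -0.1879, 0.0969]
eef_rot: [1.974, 2.36, 0.12]
wrist_force: [0.3, -0.0, -3.4]
gripper_width: 0.12
```

Run:
```python
from h import *
go((.4645,-.188,.079,100.2))
```

```text
t 26.45 p [ 0.4652 -0.1879  0.0969] a 100.18 tilt [0.002 0.1  ] w 0.12 F [ 0.3 -0.  -3.4]
 d [-0.0001 -0.0042  0.0296] yaw -0.0
```

Request:
{"op": "servo_tool", "data": {"increments": [{"linear": [0, -0.002, 0.012], "yaw": 0, "grip": -1}, {"linear": [0, -0.002, 0.014], "yaw": 0, "grip": -1}]}}

```text
time_s: 26.7
eef_pos: [0.4656, -0.1877, 0.0815]
eef_rot: [1.972, 2.359, 0.123]
wrist_force: [0.0, 0.1, -2.9]
gripper_width: 0.12
```

Run:
```python
from h import *
go((.4645,-.188,.079,100.2))
```

```text
t 26.7 p [ 0.4656 -0.1877  0.0815] a 100.22 tilt [0.002 0.102] w 0.12 F [ 0.   0.1 -2.9]
 d [-0.0002 -0.0023  0.004 ] yaw 0.0
```

Request:
{"op": "servo_tool", "data": {"increments": [{"linear": [0, -0.001, 0.006], "yaw": 0, "grip": -1}]}}

```text
time_s: 26.82
eef_pos: [0.4657, -0.1877, 0.0778]
eef_rot: [1.972, 2.359, 0.124]
wrist_force: [-5.1, 1.6, 18.2]
gripper_width: 0.118
```

Run:
```python
from h import *
go((.4645,-.188,.079,100.2))
```

```text
t 26.825 p [ 0.4657 -0.1877  0.0778] a 100.21 tilt [0.002 0.103] w 0.118 F [-5.1  1.6 18.2]
 d [-0.0001 -0.0019 -0.0021] yaw 0.0
```

Request:
{"op": "servo_tool", "data": {"increments": [{"linear": [0, 0, 0], "yaw": 0, "grip": -0.2}, {"linear": [0, 0, -0.002], "yaw": 0, "grip": -0.2}, {"linear": [0, 0.004, -0.04], "yaw": 0, "grip": -0.2}, {"linear": [0, 0.01, -0.1], "yaw": 0, "grip": -0.2}, {"linear": [0, 0.01, -0.1], "yaw": 0.15, "grip": -0.1}]}}

```text
time_s: 27.45
eef_pos: [0.4632, -0.1875, 0.2238]
eef_rot: [2.165, 2.2, 0.123]
wrist_force: [1.4, 0.7, -0.2]
gripper_width: 0.454
```

Request:
{"op": "servo_tool", "data": {"increments": [{"linear": [0.03, 0.002, -0.04], "yaw": 0.15, "grip": 0}, {"linear": [0.095, 0.012, 0], "yaw": 0, "grip": 0}, {"linear": [0.095, 0.012, 0], "yaw": 0, "grip": 0}, {"linear": [0.095, 0.012, 0], "yaw": 0, "grip": 0}, {"linear": [0.095, 0.012, 0], "yaw": 0, "grip": 0}]}}

```text
time_s: 28.08
eef_pos: [0.5299, 0.0502, 0.2702]
eef_rot: [2.346, 1.995, 0.153]
wrist_force: [0.3, 0.3, 0.3]
gripper_width: 0.499
```

Run:
```python
from h import *
go((.5573,.1726,.2,82.4),(.5573,.1726,.08,82.4));print(robot.observe()["joints"].round(2))
im=robot.read_camera("scene")["frame"];cv2.imwrite("pics/chk.png",cv2.resize(im[140:220,280:350],None,fx=7,fy=7,interpolation=2))
```

```text
t 28.075 p [0.5299 0.0502 0.2702] a 80.88 tilt [0.038 0.109] w 0.499 F [0.3 0.3 0.3]
 d [ 0.2042 -0.0009  0.1254] yaw -0.025
 d [0.  0.  0.2] yaw 0.0
[-0.53 -0.05  0.37  1.79  0.02  1.28  1.25]
```

View pics/chk.png

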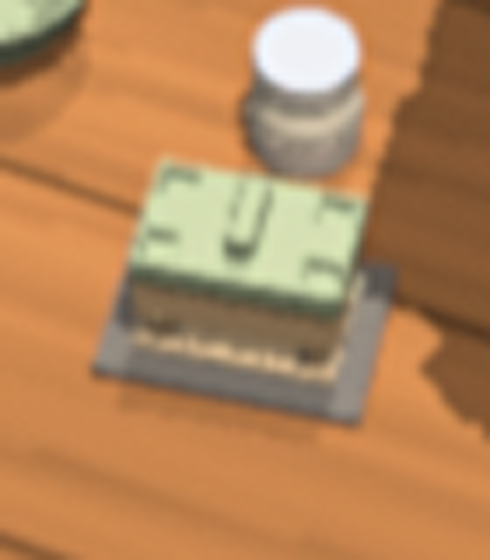

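Request:
{"op": "servo_tool", "data": {"increments": [{"linear": [0.09, 0.006, 0], "yaw": -0.02, "grip": 0}, {"linear": [0.085, 0.006, 0.03], "yaw": 0, "grip": 0}, {"linear": [0.01, 0, 0.07], "yaw": 0, "grip": 0}, {"linear": [0, -0.004, 0.07], "yaw": 0, "grip": 0}]}}

```text
time_s: 28.62
eef_pos: [0.5665, 0.176, 0.1769]
eef_rot: [2.306, 2.037, 0.176]
wrist_force: [-0.4, -0.1, -0.2]
gripper_width: 0.499
```

Run:
```python
from h import *
go((.5573,.1726,.08,82.4))
```

```text
t 28.625 p [0.5665 0.176  0.1769] a 83.07 tilt [0.046 0.121] w 0.499 F [-0.4 -0.1 -0.2]
 d [-0.0148 -0.0339  0.158 ] yaw 0.011
```

Request:
{"op": "servo_tool", "data": {"increments": [{"linear": [-0.009, -0.017, 0.06], "yaw": 0.01, "grip": 0}, {"linear": [-0.008, -0.012, 0.06], "yaw": 0, "grip": 0}]}}

```text
time_s: 28.88
eef_pos: [0.5573, 0.1709, 0.1006]
eef_rot: [2.315, 2.026, 0.178]
wrist_force: [0.1, 0.5, -0.3]
gripper_width: 0.5
```

Run:
```python
from h import *
go((.5573,.1726,.08,82.4))
```

```text
t 28.875 p [0.5573 0.1709 0.1006] a 82.55 tilt [0.047 0.121] w 0.5 F [ 0.1  0.5 -0.3]
 d [ 0.0012 -0.0045  0.0341] yaw 0.002
```

Request:
{"op": "servo_tool", "data": {"increments": [{"linear": [0.001, -0.003, 0.018], "yaw": 0, "grip": 0}, {"linear": [0, -0.002, 0.016], "yaw": 0, "grip": 0}, {"linear": [0, 0, 0], "yaw": 0, "grip": -1}, {"linear": [0, 0, 0], "yaw": 0, "grip": -1}, {"linear": [0, 0, 0], "yaw": 0, "grip": -1}]}}

```text
time_s: 29.5
eef_pos: [0.558, 0.1731, 0.0808]
eef_rot: [2.315, 2.026, 0.18]
wrist_force: [-0.2, -0.4, -2.4]
gripper_width: 0.124
```

Run:
```python
from h import *
go((.5573,.1726,.27,82.4))
```

```text
t 29.5 p [0.558  0.1731 0.0808] a 82.56 tilt [0.048 0.122] w 0.124 F [-0.2 -0.4 -2.4]
 d [ 0.0142  0.0375 -0.3128] yaw 0.003
```

Request:
{"op": "servo_tool", "data": {"increments": [{"linear": [0.003, 0.006, -0.05], "yaw": 0, "grip": -1}, {"linear": [0.004, 0.012, -0.1], "yaw": 0, "grip": -1}, {"linear": [0.004, 0.012, -0.1], "yaw": 0, "grip": -1}, {"linear": [-0.09, -0.01, -0.03], "yaw": 0, "grip": -1}, {"linear": [-0.095, -0.012, 0], "yaw": 0, "grip": -1}]}}

```text
time_s: 30.12
eef_pos: [0.5269, 0.0651, 0.2482]
eef_rot: [2.305, 2.036, 0.177]
wrist_force: [1.4, -1.2, -2.9]
gripper_width: 0.12
```

Request:
{"op": "servo_tool", "data": {"increments": [{"linear": [-0.095, -0.012, 0], "yaw": 0, "grip": -1}, {"linear": [-0.095, -0.012, 0], "yaw": 0, "grip": -1}, {"linear": [-0.095, -0.012, 0], "yaw": 0, "grip": -1}, {"linear": [-0.09, -0.012, 0], "yaw": -0.15, "grip": -1}, {"linear": [0, 0, 0], "yaw": -0.15, "grip": -1}]}}

```text
time_s: 30.75
eef_pos: [0.466, -0.1677, 0.2354]
eef_rot: [1.948, 2.354, 0.163]
wrist_force: [1.2, 0.2, -2.7]
gripper_width: 0.121
```

Run:
```python
from h import *
go((.4657,-.1877,.16,100.2),(.4657,-.1877,.1408,100.2))
```

```text
t 30.75 p [ 0.466  -0.1677  0.2354] a 100.8 tilt [0.005 0.134] w 0.121 F [ 1.2  0.2 -2.7]
 d [-0.0332 -0.0234  0.1235] yaw 0.01
 d [0.    0.    0.032] yaw 0.0
```

Request:
{"op": "servo_tool", "data": {"increments": [{"linear": [-0.03, -0.006, 0.03], "yaw": 0.01, "grip": -1}, {"linear": [0, -0.006, 0.06], "yaw": 0, "grip": -1}, {"linear": [0, -0.006, 0.02], "yaw": 0, "grip": -1}]}}

```text
time_s: 31.12
eef_pos: [0.4672, -0.1878, 0.1686]
eef_rot: [1.961, 2.34, 0.168]
wrist_force: [-0.6, 0.8, -2.4]
gripper_width: 0.119
```

Run:
```python
from h import *
go((.4657,-.1877,.155,100.2),(.4657,-.1877,.1408,100.2))
im=robot.read_camera("scene")["frame"];cv2.imwrite("pics/raw2.png",im)
```

```text
t 31.125 p [ 0.4672 -0.1878  0.1686] a 100.09 tilt [0.006 0.137] w 0.119 F [-0.6  0.8 -2.4]
 d [ 0.0004 -0.0055  0.0222] yaw -0.002
 d [0.     0.     0.0237] yaw 0.0
```

Request:
{"op": "servo_tool", "data": {"increments": [{"linear": [0, -0.004, 0.016], "yaw": 0, "grip": -1}, {"linear": [0, -0.003, 0.014], "yaw": 0, "grip": -1}]}}

```text
time_s: 31.42
eef_pos: [0.4663, -0.1885, 0.1509]
eef_rot: [1.959, 2.338, 0.17]
wrist_force: [0.6, -0.7, -2.3]
gripper_width: 0.119
```

Run:
```python
from h import *
go((.4657,-.1877,.1408,100.2))
```

```text
t 31.425 p [ 0.4663 -0.1885  0.1509] a 100.1 tilt [0.005 0.14 ] w 0.119 F [ 0.6 -0.7 -2.3]
 d [ 0.0014 -0.003   0.0165] yaw -0.002
```

Request:
{"op": "servo_tool", "data": {"increments": [{"linear": [0.001, -0.002, 0.008], "yaw": 0, "grip": -1}, {"linear": [0, -0.001, 0.006], "yaw": 0, "grip": -1}]}}

```text
time_s: 31.68
eef_pos: [0.466, -0.1878, 0.1423]
eef_rot: [1.958, 2.338, 0.171]
wrist_force: [0.8, 0.8, -3.3]
gripper_width: 0.122
```

Run:
```python
from h import *
go((.4657,-.1877,.1408,100.2))
```

```text
t 31.675 p [ 0.466  -0.1878  0.1423] a 100.14 tilt [0.005 0.141] w 0.122 F [ 0.8  0.8 -3.3]
 d [ 0.0003 -0.0008  0.0024] yaw -0.001
```

Request:
{"op": "servo_tool", "data": {"increments": [{"linear": [0, -0.001, 0.005], "yaw": 0, "grip": -1}]}}

```text
time_s: 31.8
eef_pos: [0.4665, -0.1878, 0.1395]
eef_rot: [1.957, 2.338, 0.172]
wrist_force: [0.8, 0.2, -1.6]
gripper_width: 0.117
```

Run:
```python
from h import *
go((.4657,-.1877,.1408,100.2))
```

```text
t 31.8 p [ 0.4665 -0.1878  0.1395] a 100.15 tilt [0.004 0.142] w 0.117 F [ 0.8  0.2 -1.6]
 d [ 0.0004 -0.0009 -0.0023] yaw -0.001
```

Request:
{"op": "servo_tool", "data": {"increments": [{"linear": [0, -0.001, 0.004], "yaw": 0, "grip": -1}]}}

```text
time_s: 31.92
eef_pos: [0.4674, -0.1878, 0.1382]
eef_rot: [1.955, 2.336, 0.174]
wrist_force: [-1.3, 1.5, 11.8]
gripper_width: 0.117
```

Run:
```python
from h import *
go((.4657,-.1877,.1408,100.2))
```

```text
t 31.925 p [ 0.4674 -0.1878  0.1382] a 100.17 tilt [0.004 0.145] w 0.117 F [-1.3  1.5 11.8]
 d [ 0.0007 -0.0021 -0.0046] yaw -0.001
```

Request:
{"op": "servo_tool", "data": {"increments": [{"linear": [0, 0, 0], "yaw": 0, "grip": -0.2}, {"linear": [0, 0, -0.002], "yaw": 0, "grip": -0.2}, {"linear": [0, 0.006, -0.04], "yaw": 0, "grip": -0.2}, {"linear": [0, 0.013, -0.1], "yaw": 0, "grip": -0.2}, {"linear": [0, 0.006, -0.04], "yaw": 0.15, "grip": -0.1}]}}

```text
time_s: 32.55
eef_pos: [0.4657, -0.1887, 0.2506]
eef_rot: [2.145, 2.178, 0.182]
wrist_force: [0.1, 0.2, -0.3]
gripper_width: 0.455
```

Request:
{"op": "servo_tool", "data": {"increments": [{"linear": [0.03, -0.002, 0], "yaw": 0.15, "grip": 0}, {"linear": [0.09, -0.007, 0], "yaw": 0, "grip": 0}, {"linear": [0.09, -0.007, 0], "yaw": 0, "grip": 0}, {"linear": [0.09, -0.007, 0], "yaw": 0, "grip": 0}, {"linear": [0.09, -0.007, 0], "yaw": 0, "grip": 0}]}}

```text
time_s: 33.17
eef_pos: [0.4823, 0.0453, 0.2648]
eef_rot: [2.329, 1.981, 0.204]
wrist_force: [0.6, 0.3, 0.3]
gripper_width: 0.5
```

Run:
```python
from h import *
go((.4893,.1613,.2,82.4),(.4893,.1613,.08,82.4));print(robot.observe()["joints"].round(2))
```

```text
t 33.175 p [0.4823 0.0453 0.2648] a 80.97 tilt [0.051 0.145] w 0.5 F [0.6 0.3 0.3]
 d [ 0.187  -0.0357  0.1137] yaw -0.024
 d [0.  0.  0.2] yaw 0.0
[-0.49 -0.19  0.3   1.92  0.06  1.24  1.21]
```

Request:
{"op": "servo_tool", "data": {"increments": [{"linear": [0.09, -0.01, 0], "yaw": -0.02, "grip": 0}, {"linear": [0.08, -0.01, 0.02], "yaw": 0, "grip": 0}, {"linear": [0, -0.01, 0.06], "yaw": 0, "grip": 0}]}}

```text
time_s: 33.55
eef_pos: [0.4887, 0.1593, 0.2231]
eef_rot: [2.297, 2.011, 0.216]
wrist_force: [0.7, -0.8, -0.0]
gripper_width: 0.502
```

Run:
```python
from h import *
go((.4893,.1613,.08,82.4))
```

```text
t 33.55 p [0.4887 0.1593 0.2231] a 82.64 tilt [0.053 0.153] w 0.502 F [ 0.7 -0.8 -0. ]
 d [-0.0093 -0.036   0.2355] yaw 0.004
```

Request:
{"op": "servo_tool", "data": {"increments": [{"linear": [-0.003, -0.011, 0.07], "yaw": 0, "grip": 0}, {"linear": [-0.004, -0.011, 0.07], "yaw": 0, "grip": 0}, {"linear": [-0.003, -0.009, 0.055], "yaw": 0, "grip": 0}]}}

```text
time_s: 33.92
eef_pos: [0.4888, 0.1614, 0.1019]
eef_rot: [2.294, 2.014, 0.221]
wrist_force: [0.3, -0.3, -0.1]
gripper_width: 0.498
```

Run:
```python
from h import *
go((.4893,.1613,.08,82.4))
```

```text
t 33.925 p [0.4888 0.1614 0.1019] a 82.81 tilt [0.054 0.156] w 0.498 F [ 0.3 -0.3 -0.1]
 d [-0.0021 -0.0049  0.0362] yaw 0.007
```

Request:
{"op": "servo_tool", "data": {"increments": [{"linear": [-0.001, -0.003, 0.019], "yaw": 0.005, "grip": 0}, {"linear": [-0.001, -0.002, 0.017], "yaw": 0, "grip": 0}, {"linear": [0, 0, 0], "yaw": 0, "grip": -1}, {"linear": [0, 0, 0], "yaw": 0, "grip": -1}, {"linear": [0, 0, 0], "yaw": 0, "grip": -1}]}}

```text
time_s: 34.55
eef_pos: [0.4899, 0.1617, 0.0806]
eef_rot: [2.3, 2.007, 0.222]
wrist_force: [-0.4, 0.3, -3.3]
gripper_width: 0.12
```

Run:
```python
from h import *
go((.4893,.1613,.29,82.4),(.4657,-.1877,.29,82.4))
```

```text
t 34.55 p [0.4899 0.1617 0.0806] a 82.48 tilt [0.056 0.156] w 0.12 F [-0.4  0.3 -3.3]
 d [ 0.0186  0.0535 -0.3444] yaw 0.001
 d [-0.5818  0.0379  0.    ] yaw 0.0
```

Request:
{"op": "servo_tool", "data": {"increments": [{"linear": [0.003, 0.008, -0.05], "yaw": 0, "grip": -1}, {"linear": [0.005, 0.015, -0.1], "yaw": 0, "grip": -1}, {"linear": [0.005, 0.015, -0.1], "yaw": 0, "grip": -1}, {"linear": [0.005, 0.015, -0.095], "yaw": 0, "grip": -1}, {"linear": [-0.095, 0.006, -0.005], "yaw": 0, "grip": -1}]}}

```text
time_s: 35.17
eef_pos: [0.4834, 0.1054, 0.2959]
eef_rot: [2.292, 2.014, 0.218]
wrist_force: [1.6, -1.7, -4.3]
gripper_width: 0.122
```

Request:
{"op": "servo_tool", "data": {"increments": [{"linear": [-0.095, 0.006, -0.005], "yaw": 0, "grip": -1}, {"linear": [-0.095, 0.006, -0.005], "yaw": 0, "grip": -1}, {"linear": [-0.095, 0.006, -0.005], "yaw": 0, "grip": -1}, {"linear": [-0.095, 0.006, -0.005], "yaw": 0, "grip": -1}, {"linear": [-0.05, 0, 0], "yaw": -0.15, "grip": -1}]}}

```text
time_s: 35.8
eef_pos: [0.46, -0.1641, 0.2969]
eef_rot: [2.118, 2.18, 0.209]
wrist_force: [0.3, 1.7, -3.7]
gripper_width: 0.119
```

Run:
```python
from h import *
go((.4665,-.1877,.23,100.2),(.4665,-.1877,.2026,100.2))
```

```text
t 35.8 p [ 0.46   -0.1641  0.2969] a 91.8 tilt [0.027 0.164] w 0.119 F [ 0.3  1.7 -3.7]
 d [-0.0427 -0.0086  0.1105] yaw -0.14
 d [0.     0.     0.0457] yaw 0.0
```

Request:
{"op": "servo_tool", "data": {"increments": [{"linear": [-0.04, 0.008, 0], "yaw": -0.14, "grip": -1}, {"linear": [0, -0.006, 0.05], "yaw": 0, "grip": -1}, {"linear": [0, -0.006, 0.04], "yaw": 0, "grip": -1}]}}

```text
time_s: 36.17
eef_pos: [0.4659, -0.1937, 0.2427]
eef_rot: [1.947, 2.318, 0.199]
wrist_force: [0.3, 0.3, -3.6]
gripper_width: 0.118
```

Run:
```python
from h import *
go((.4665,-.1877,.215,100.2),(.4665,-.1877,.2026,100.2))
```

```text
t 36.175 p [ 0.4659 -0.1937  0.2427] a 99.95 tilt [0.002 0.169] w 0.118 F [ 0.3  0.3 -3.6]
 d [ 0.0095 -0.0051  0.046 ] yaw -0.004
 d [0.     0.     0.0207] yaw 0.0
```

Request:
{"op": "servo_tool", "data": {"increments": [{"linear": [0.008, -0.003, 0.024], "yaw": -0.004, "grip": -1}, {"linear": [0, -0.002, 0.02], "yaw": 0, "grip": -1}]}}

```text
time_s: 36.42
eef_pos: [0.4653, -0.1882, 0.2141]
eef_rot: [1.944, 2.323, 0.198]
wrist_force: [0.6, 1.0, -3.5]
gripper_width: 0.118
```

Run:
```python
from h import *
go((.4665,-.1877,.2026,100.2))
```

```text
t 36.425 p [ 0.4653 -0.1882  0.2141] a 100.17 tilt [0.002 0.168] w 0.118 F [ 0.6  1.  -3.5]
 d [ 0.0004 -0.0011  0.0192] yaw -0.0
```

Request:
{"op": "servo_tool", "data": {"increments": [{"linear": [0, -0.001, 0.01], "yaw": 0, "grip": -1}, {"linear": [0, -0.001, 0.007], "yaw": 0, "grip": -1}]}}

```text
time_s: 36.67
eef_pos: [0.4659, -0.1878, 0.2033]
eef_rot: [1.943, 2.324, 0.198]
wrist_force: [-0.4, 0.8, -4.2]
gripper_width: 0.119
```

Run:
```python
from h import *
go((.4665,-.1877,.2026,100.2))
```

```text
t 36.675 p [ 0.4659 -0.1878  0.2033] a 100.22 tilt [0.002 0.168] w 0.119 F [-0.4  0.8 -4.2]
 d [-0.      0.0007  0.0013] yaw 0.0
```

Request:
{"op": "servo_tool", "data": {"increments": [{"linear": [0, -0.001, 0.006], "yaw": 0, "grip": -1}]}}

```text
time_s: 36.8
eef_pos: [0.4665, -0.1879, 0.2002]
eef_rot: [1.942, 2.323, 0.199]
wrist_force: [-1.2, 0.8, 7.5]
gripper_width: 0.123
```

Run:
```python
from h import *
go((.4665,-.1877,.2026,100.2))
```

```text
t 36.8 p [ 0.4665 -0.1879  0.2002] a 100.22 tilt [0.002 0.169] w 0.123 F [-1.2  0.8  7.5]
 d [ 0.0003  0.0007 -0.0039] yaw 0.0
```

Request:
{"op": "servo_tool", "data": {"increments": [{"linear": [0, 0, 0], "yaw": 0, "grip": -0.2}, {"linear": [0, 0, -0.002], "yaw": 0, "grip": -0.2}, {"linear": [0, 0.008, -0.05], "yaw": 0, "grip": -0.2}, {"linear": [0, 0.017, -0.1], "yaw": 0, "grip": -0.2}, {"linear": [0, 0.017, -0.1], "yaw": 0.15, "grip": -0.1}]}}

```text
time_s: 37.42
eef_pos: [0.4651, -0.188, 0.3564]
eef_rot: [2.131, 2.167, 0.211]
wrist_force: [1.7, -0.5, -0.1]
gripper_width: 0.452
```

Request:
{"op": "servo_tool", "data": {"increments": [{"linear": [0, 0.017, -0.1], "yaw": 0.15, "grip": 0}, {"linear": [0.09, 0.014, 0], "yaw": 0, "grip": 0}, {"linear": [0.09, 0.014, 0], "yaw": 0, "grip": 0}, {"linear": [0.09, 0.014, 0], "yaw": 0, "grip": 0}, {"linear": [0.09, 0.014, 0], "yaw": 0, "grip": 0}]}}

```text
time_s: 38.05
eef_pos: [0.5329, 0.0169, 0.4491]
eef_rot: [2.309, 1.967, 0.248]
wrist_force: [0.9, 0.2, 0.3]
gripper_width: 0.497
```

Run:
```python
from h import *
go((.5939,.2426,.42,82.4),(.5939,.2426,.323,82.4))
im=robot.read_camera("scene")["frame"];cv2.imwrite("pics/s5.png",np.hstack([cv2.resize(im[110:230,280:350],None,fx=4.5,fy=4.5,interpolation=2),cv2.resize(im[90:290,360:560],(540,540),interpolation=2)[:540,:480]]))
```

```text
t 38.05 p [0.5329 0.0169 0.4491] a 81.15 tilt [0.06  0.179] w 0.497 F [0.9 0.2 0.3]
 d [0.3837 0.029  0.0781] yaw -0.021
 d [0.     0.     0.1617] yaw 0.0
```

View pics/s5.png

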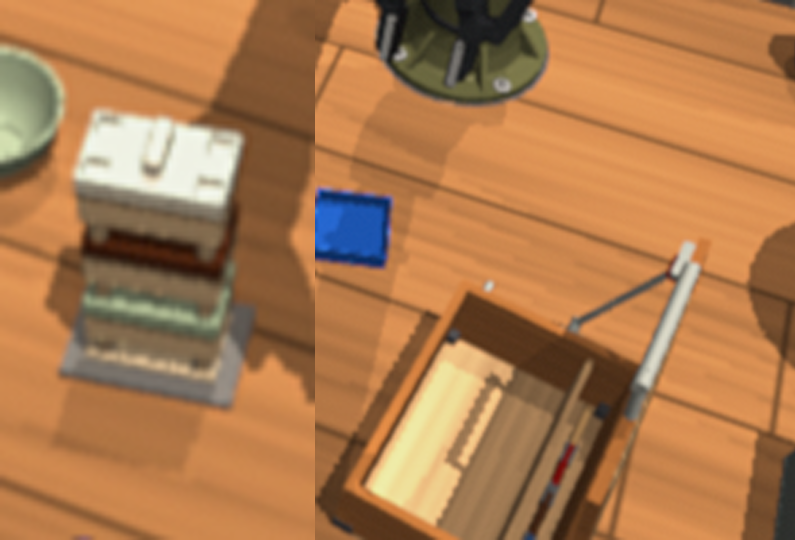

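The three saggars are stacked, the chest is empty and the lid is propped. Next I go back to the handle.

Request:
{"op": "servo_tool", "data": {"increments": [{"linear": [0.093, 0.012, 0.01], "yaw": -0.02, "grip": 0}, {"linear": [0.093, 0.012, 0.01], "yaw": 0, "grip": 0}, {"linear": [0.093, 0.01, 0.02], "yaw": 0, "grip": 0}, {"linear": [0.09, 0.005, 0.02], "yaw": 0, "grip": 0}]}}

```text
time_s: 38.6
eef_pos: [0.5935, 0.2411, 0.4357]
eef_rot: [2.278, 1.996, 0.263]
wrist_force: [0.3, -0.1, -0.1]
gripper_width: 0.5
```

Run:
```python
from h import *
go((.5939,.2426,.323,82.4))
```

```text
t 38.6 p [0.5935 0.2411 0.4357] a 82.8 tilt [0.063 0.189] w 0.5 F [ 0.3 -0.1 -0.1]
 d [-0.0093 -0.0352  0.1844] yaw 0.007
```

Request:
{"op": "servo_tool", "data": {"increments": [{"linear": [-0.004, -0.012, 0.06], "yaw": 0.005, "grip": 0}, {"linear": [-0.004, -0.012, 0.065], "yaw": 0, "grip": 0}, {"linear": [-0.003, -0.01, 0.055], "yaw": 0, "grip": 0}], "force": 30}}

```text
time_s: 38.98
eef_pos: [0.5948, 0.2503, 0.3247]
eef_rot: [2.273, 2.003, 0.273]
wrist_force: [0.9, -0.2, 0.8]
gripper_width: 0.495
```

Run:
```python
from h import *
go((.5939,.2426,.323,82.4))
```

```text
t 38.975 p [0.5948 0.2503 0.3247] a 83.16 tilt [0.068 0.192] w 0.495 F [ 0.9 -0.2  0.8]
 d [-0.0131 -0.0004  0.0019] yaw 0.013
```

Request:
{"op": "servo_tool", "data": {"increments": [{"linear": [-0.014, 0, 0.001], "yaw": 0.01, "grip": 0}, {"linear": [0, 0, 0], "yaw": 0, "grip": -1}, {"linear": [0, 0, 0], "yaw": 0, "grip": -1}, {"linear": [0, 0, 0], "yaw": 0, "grip": -1}]}}

```text
time_s: 39.48
eef_pos: [0.5938, 0.2441, 0.3243]
eef_rot: [2.285, 1.994, 0.278]
wrist_force: [2.4, 1.5, -8.6]
gripper_width: 0.127
```

Run:
```python
from h import *
lid(81.4,90,95,100)
```

```text
along x -0.0002 angle 81.76 r 0.2459
t 39.475 p [0.5938 0.2441 0.3243] a 82.62 tilt [0.074 0.191] w 0.127 F [ 2.4  1.5 -8.6]
 d [-0.0024  0.      0.0017] yaw 0.004
 d [ 0.0611 -0.     -0.0046] yaw 0.0
 d [ 0.0356 -0.      0.0016] yaw 0.0
 d [ 0.0353 -0.      0.0046] yaw 0.0
```

Request:
{"op": "servo_tool", "data": {"increments": [{"linear": [0.032, 0, 0.001], "yaw": 0, "grip": -1}, {"linear": [0.034, 0, 0.002], "yaw": 0, "grip": -1}, {"linear": [0.034, 0, 0.004], "yaw": 0, "grip": -1}, {"linear": [0.03, 0, 0.006], "yaw": 0, "grip": -1}]}}

```text
time_s: 39.98
eef_pos: [0.6058, 0.3256, 0.325]
eef_rot: [2.286, 1.992, 0.278]
wrist_force: [-1.3, 0.0, -4.0]
gripper_width: 0.124
```

Run:
```python
from h import *
lid(100)
```

```text
along x 0.0009 angle 100.93 r 0.2485
t 39.975 p [0.6058 0.3256 0.325 ] a 82.55 tilt [0.074 0.192] w 0.124 F [-1.3  0.  -4. ]
 d [-0.0079 -0.0023  0.0036] yaw 0.002
```

Request:
{"op": "servo_tool", "data": {"increments": [{"linear": [0, 0, 0], "yaw": 0, "grip": 0}, {"linear": [0, 0, 0], "yaw": 0, "grip": 0}, {"linear": [0.004, 0.01, -0.05], "yaw": 0, "grip": 0}, {"linear": [0.006, 0.019, -0.1], "yaw": 0, "grip": 0}, {"linear": [-0.09, 0, -0.02], "yaw": 0, "grip": 0}]}}

```text
time_s: 40.6
eef_pos: [0.5971, 0.2757, 0.4265]
eef_rot: [2.277, 2.0, 0.283]
wrist_force: [0.0, 0.0, -0.0]
gripper_width: 0.496
```

Request:
{"op": "servo_tool", "data": {"increments": [{"linear": [-0.05, -0.05, 0], "yaw": 0.175, "grip": 0}, {"linear": [0, 0, 0], "yaw": 0.175, "grip": 0}, {"linear": [0, 0, 0], "yaw": 0.175, "grip": 0}, {"linear": [0, 0, 0], "yaw": 0.175, "grip": 0}, {"linear": [0, 0, 0], "yaw": 0.175, "grip": 0}]}}

```text
time_s: 41.22
eef_pos: [0.5673, 0.2367, 0.4261]
eef_rot: [3.021, 0.772, 0.351]
wrist_force: [-0.7, -0.1, 0.2]
gripper_width: 0.502
```

Request:
{"op": "servo_tool", "data": {"increments": [{"linear": [0, 0, 0], "yaw": 0.175, "grip": 0}, {"linear": [0, 0, 0], "yaw": 0.175, "grip": 0}, {"linear": [0, 0, 0], "yaw": 0.175, "grip": 0}, {"linear": [0, 0, 0], "yaw": 0.1, "grip": 0}]}}

```text
time_s: 41.72
eef_pos: [0.5694, 0.2318, 0.4301]
eef_rot: [-3.039, 0.263, -0.338]
wrist_force: [-0.0, -0.5, -0.4]
gripper_width: 0.498
```

Run:
```python
from h import *
go((.4395,.27,.32,-7.6),(.4395,.2735,.201,-7.6));print(robot.observe()["joints"].round(2))
```

```text
t 41.725 p [0.5694 0.2318 0.4301] a -10.48 tilt [ 0.212 -0.091] w 0.498 F [-0.  -0.5 -0.4]
 d [-0.2582 -0.011   0.1334] yaw -0.048
 d [-0.0008 -0.0058  0.1983] yaw 0.0
[-0.71  0.04  0.26  1.41  0.04  1.47 -0.62]
```

Request:
{"op": "servo_tool", "data": {"increments": [{"linear": [-0.086, 0, 0.005], "yaw": -0.02, "grip": 0}, {"linear": [-0.086, 0, 0.02], "yaw": -0.02, "grip": 0}, {"linear": [-0.086, -0.005, 0.04], "yaw": 0, "grip": 0}, {"linear": [0, 0, 0.05], "yaw": 0, "grip": 0}]}}

```text
time_s: 42.22
eef_pos: [0.4364, 0.261, 0.3325]
eef_rot: [-3.038, 0.211, -0.357]
wrist_force: [0.6, 0.5, -0.8]
gripper_width: 0.501
```

Run:
```python
from h import *
go((.4395,.27,.25,-7.6),(.4395,.2735,.201,-7.6));print(robot.observe()["joints"].round(2))
```

```text
t 42.225 p [0.4364 0.261  0.3325] a -8.55 tilt [ 0.225 -0.091] w 0.501 F [ 0.6  0.5 -0.8]
 d [-0.0281 -0.003   0.1356] yaw -0.016
 d [-0.0008 -0.0058  0.0817] yaw 0.0
[-0.8  -0.2   0.12  1.82  0.13  1.3  -0.84]
```

Request:
{"op": "servo_tool", "data": {"increments": [{"linear": [-0.008, -0.004, 0.07], "yaw": -0.01, "grip": 0}, {"linear": [-0.008, -0.004, 0.06], "yaw": 0, "grip": 0}]}}

```text
time_s: 42.48
eef_pos: [0.4478, 0.2709, 0.2562]
eef_rot: [-3.034, 0.198, -0.366]
wrist_force: [0.3, -1.3, 0.5]
gripper_width: 0.5
```

Run:
```python
from h import *
go((.4432,.2765,.201,-7.6))
im=np.hstack([robot.read_camera("scene")["frame"][100:200,410:530],robot.read_camera("top")["frame"][190:290,120:240]]);cv2.imwrite("pics/tip2.png",cv2.resize(im,None,fx=3.3,fy=3.3))
```

```text
t 42.475 p [0.4478 0.2709 0.2562] a -8.12 tilt [ 0.231 -0.094] w 0.5 F [ 0.3 -1.3  0.5]
 d [-0.0299  0.0004  0.0879] yaw -0.009
```

View pics/tip2.png

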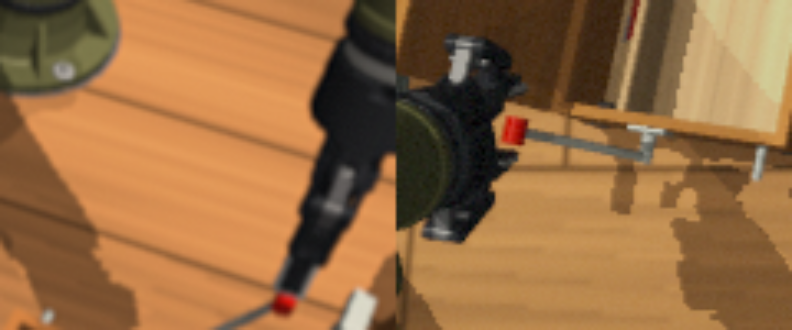

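Request:
{"op": "servo_tool", "data": {"increments": [{"linear": [-0.015, 0, 0.045], "yaw": 0, "grip": 0}, {"linear": [-0.014, 0, 0.04], "yaw": 0, "grip": 0}]}}

```text
time_s: 42.82
eef_pos: [0.4447, 0.2755, 0.2047]
eef_rot: [-3.032, 0.203, -0.368]
wrist_force: [-0.4, -0.4, 1.0]
gripper_width: 0.5
```

Run:
```python
from h import *
go((.4432,.2765,.201,-7.6))
```

```text
t 42.825 p [0.4447 0.2755 0.2047] a -8.31 tilt [ 0.233 -0.095] w 0.5 F [-0.4 -0.4  1. ]
 d [-0.0041 -0.0008  0.0054] yaw -0.012
```

Request:
{"op": "servo_tool", "data": {"increments": [{"linear": [-0.003, -0.001, 0.004], "yaw": 0, "grip": -1}, {"linear": [0, 0, 0], "yaw": 0, "grip": -1}, {"linear": [0, 0, 0], "yaw": 0, "grip": -1}], "force": 30}}

```text
time_s: 43.2
eef_pos: [0.4442, 0.2743, 0.2038]
eef_rot: [-3.033, 0.208, -0.368]
wrist_force: [0.1, -2.1, -5.6]
gripper_width: 0.24
```

```bash
cat >> h.py <<'E'
def stay2(*deg):
    "moves relative to the grip as it is"
    s=robot.observe();M=R.from_rotvec(s["eef_rot"]).as_matrix()
    g=s["eef_pos"]-.019*M[:,2];y0=(g[:2]-pv)@Y;z0=g[2]-.08;th=np.degrees(np.arctan2(z0,-y0));print("angle",th.round(1),"r",np.hypot(y0,z0).round(4),"ax",((g[:2]-pv)@X).round(4))
    P=[(*(pv-.15*np.cos(t)*Y),.08+.15*np.sin(t)) for t in np.radians(deg)];P=[np.array(q)+.019*M[:,2] for q in P]
    go(*[(*q,np.degrees(np.arctan2(M[1,0],M[0,0]))) for q in P[:1]])
    for a,b in zip(P,P[1:]):print("  ",(M.T@(b-a)/.6).round(4))
E
python3 - <<'E'
from h import *
stay2(111.7,100,88,76,64,52,40,28,16,4)
E
```

```text
angle 110.5 r 0.1518 ax 0.001
t 43.2 p [0.4442 0.2743 0.2038] a -8.5 tilt [ 0.232 -0.094] w 0.24 F [ 0.1 -2.1 -5.6]
 d [-0.0028 -0.0033  0.0046] yaw 0.0
   [ 0.004   0.0475 -0.018 ]
   [ 0.0017  0.0516 -0.0084]
   [-0.0009  0.0522  0.0022]
   [-0.0034  0.0506  0.0127]
   [-0.0057  0.0467  0.0227]
   [-0.0078  0.0409  0.0316]
   [-0.0096  0.0332  0.0392]
   [-0.0109  0.0241  0.0451]
   [-0.0118  0.0139  0.049 ]
```

Request:
{"op": "servo_tool", "data": {"increments": [{"linear": [0.004, 0.045, -0.015], "yaw": 0, "grip": -1}, {"linear": [0.002, 0.05, -0.008], "yaw": 0, "grip": -1}, {"linear": [-0.001, 0.051, 0.003], "yaw": 0, "grip": -1}]}}

```text
time_s: 43.58
eef_pos: [0.4319, 0.19, 0.2107]
eef_rot: [-3.027, 0.201, -0.365]
wrist_force: [0.5, 2.0, -4.9]
gripper_width: 0.239
```

Run:
```python
from h import *
stay2(76,64,52,40,28,16,4)
```

```text
angle 77.8 r 0.1525 ax -0.0
t 43.575 p [0.4319 0.19   0.2107] a -8.29 tilt [ 0.231 -0.101] w 0.239 F [ 0.5  2.  -4.9]
 d [-0.0013  0.0075  0.005 ] yaw 0.0
   [-0.0035  0.0507  0.0124]
   [-0.0058  0.0469  0.0223]
   [-0.0079  0.0411  0.0313]
   [-0.0096  0.0334  0.039 ]
   [-0.0109  0.0244  0.0449]
   [-0.0118  0.0142  0.0489]
```

Request:
{"op": "servo_tool", "data": {"increments": [{"linear": [-0.004, 0.054, 0.015], "yaw": 0, "grip": -1}, {"linear": [-0.006, 0.047, 0.023], "yaw": 0, "grip": -1}, {"linear": [-0.008, 0.041, 0.031], "yaw": 0, "grip": -1}]}}

```text
time_s: 43.95
eef_pos: [0.4215, 0.1118, 0.164]
eef_rot: [-3.02, 0.197, -0.366]
wrist_force: [-2.4, 3.5, -1.7]
gripper_width: 0.24
```

Run:
```python
from h import *
stay2(40,28,16,4);print(robot.observe()["joints"].round(2))
```

```text
angle 42.7 r 0.1511 ax -0.0
t 43.95 p [0.4215 0.1118 0.164 ] a -8.21 tilt [ 0.232 -0.108] w 0.24 F [-2.4  3.5 -1.7]
 d [-0.0022  0.0073  0.009 ] yaw 0.0
   [-0.0097  0.0337  0.0387]
   [-0.011   0.0247  0.0447]
   [-0.0118  0.0146  0.0488]
[-0.45 -0.3   0.11  2.24  0.05  0.95 -0.5 ]
```

Request:
{"op": "servo_tool", "data": {"increments": [{"linear": [0, 0, 0], "yaw": 0, "grip": 0}, {"linear": [0, 0, 0], "yaw": 0, "grip": 0}, {"linear": [0.03, 0, 0], "yaw": 0, "grip": 0}, {"linear": [0.06, 0, 0], "yaw": 0, "grip": 0}]}}

```text
time_s: 44.45
eef_pos: [0.4769, 0.1068, 0.1829]
eef_rot: [-3.014, 0.193, -0.38]
wrist_force: [0.6, -1.0, 0.3]
gripper_width: 0.498
```

Run:
```python
from h import *
go((.58,.15,.42,-7.6));print(robot.observe()["joints"].round(3))
im=robot.read_camera("scene")["frame"];hsv=cv2.cvtColor(im,cv2.COLOR_BGR2HSV)
m=cv2.inRange(hsv,(0,200,120),(6,255,255))|cv2.inRange(hsv,(174,200,120),(180,255,255))
n,l,st,ce=cv2.connectedComponentsWithStats(m[100:250,360:520]);print([(s.tolist(),(c+[360,100]).round(1).tolist()) for s,c in zip(st[1:],ce[1:]) if s[4]>3])
```

```text
t 44.45 p [0.4769 0.1068 0.1829] a -8.15 tilt [ 0.241 -0.113] w 0.498 F [ 0.6 -1.   0.3]
 d [ 0.2503 -0.135  -0.3317] yaw -0.009
[-0.415 -0.198  0.133  2.121  0.023  0.947 -0.42 ]
[]
```

Request:
{"op": "servo_tool", "data": {"increments": [{"linear": [0.05, 0, -0.085], "yaw": 0, "grip": 0}, {"linear": [0.05, -0.02, -0.085], "yaw": 0, "grip": 0}, {"linear": [0.05, -0.03, -0.085], "yaw": 0, "grip": 0}, {"linear": [0.05, -0.03, -0.085], "yaw": 0, "grip": 0}, {"linear": [0.04, -0.02, 0], "yaw": -0.175, "grip": 0}]}}

```text
time_s: 45.12
eef_pos: [0.5752, 0.1349, 0.4309]
eef_rot: [-3.032, -0.099, -0.423]
wrist_force: [0.9, -0.4, -0.7]
gripper_width: 0.501
```

Request:
{"op": "servo_tool", "data": {"increments": [{"linear": [0, 0, 0], "yaw": -0.175, "grip": 0}, {"linear": [0, 0, 0], "yaw": -0.175, "grip": 0}, {"linear": [0, 0, 0], "yaw": -0.175, "grip": 0}, {"linear": [0, 0, 0], "yaw": -0.175, "grip": 0}, {"linear": [0, 0, 0], "yaw": -0.175, "grip": 0}]}}

```text
time_s: 45.75
eef_pos: [0.5785, 0.1446, 0.4413]
eef_rot: [2.676, 1.469, 0.46]
wrist_force: [-0.2, -0.4, -0.0]
gripper_width: 0.497
```

Request:
{"op": "servo_tool", "data": {"increments": [{"linear": [0, 0, 0], "yaw": -0.175, "grip": 0}, {"linear": [0, 0, 0], "yaw": -0.175, "grip": 0}, {"linear": [0, 0, 0], "yaw": -0.1, "grip": 0}]}}

```text
time_s: 46.12
eef_pos: [0.5792, 0.1498, 0.447]
eef_rot: [2.193, 2.023, 0.431]
wrist_force: [0.6, -0.2, -0.3]
gripper_width: 0.501
```

```bash
cat >> h.py <<'E'
def red(cam,box,lo=130):
    im=robot.read_camera(cam)["frame"].astype(int);u0,v0,u1,v1=box;k=im[v0:v1,u0:u1]
    m=((k[...,2]>lo)&(k[...,1]<60)&(k[...,0]<60));v,u=np.nonzero(m)
    return (len(u),(u.mean()+u0).round(1) if len(u) else None,(v.mean()+v0).round(1) if len(u) else None)
E
python3 - <<'E'
from h import *
go((.6045,.322,.43,82.4),(.6045,.322,.326,82.4));print(robot.observe()["joints"].round(3))
print("red scene",red("scene",(370,150,440,230)),"top",red("top",(220,220,280,270)))
print("tip level at",px("scene",[*(pv-.15*Y),.08]),px("top",[*(pv-.15*Y),.08]))
E
```

```text
t 46.125 p [0.5792 0.1498 0.447 ] a 86.39 tilt [0.122 0.283] w 0.501 F [ 0.6 -0.2 -0.3]
 d [0.2834 0.005  0.0676] yaw 0.067
 d [0.     0.     0.1733] yaw 0.0
[-4.85e-01 -5.20e-02  1.84e-01  1.48e+00  1.00e-03  1.40e+00  1.19e+00]
red scene (21, np.float64(407.0), np.float64(185.0)) top (32, np.float64(247.7), np.float64(244.8))
tip level at [405.69882813 185.19537395] [249.04050202 244.76493453]
```

```bash
cat >> h.py <<'E'
def lid2(*deg,up=0):
    s=robot.observe();M=R.from_rotvec(s["eef_rot"]).as_matrix()
    g=s["eef_pos"]-.019*M[:,2];y0=(g[:2]-h)@Y;z0=g[2]-.103;print("angle",np.degrees(np.arctan2(z0,-y0)).round(1),"r",np.hypot(y0,z0).round(4),"ax",((g[:2]-h)@X).round(4))
    P=[np.array((*(h-.245*np.cos(t)*Y),.103+.245*np.sin(t)+up))+.019*M[:,2] for t in np.radians(deg)]
    go((*P[0],82.4))
    for a,b in zip(P,P[1:]):print("  ",(M.T@(b-a)/.6).round(4))
E
python3 - <<'E'
from h import *
lid2(100.3,up=.08)
E
```

```text
angle 69.8 r 0.3858 ax -0.0077
t 46.225 p [0.5791 0.1499 0.447 ] a 86.18 tilt [0.123 0.282] w 0.497 F [ 0.1 -0.4  0.2]
 d [0.2829 0.0011 0.1088] yaw 0.063
```

Request:
{"op": "servo_tool", "data": {"increments": [{"linear": [0.07, 0, 0.015], "yaw": 0.03, "grip": 0}, {"linear": [0.07, 0.004, 0.02], "yaw": 0.03, "grip": 0}, {"linear": [0.07, 0.006, 0.03], "yaw": 0, "grip": 0}, {"linear": [0.07, 0.006, 0.03], "yaw": 0, "grip": 0}]}}

```text
time_s: 46.72
eef_pos: [0.6261, 0.3226, 0.4261]
eef_rot: [2.279, 1.931, 0.457]
wrist_force: [0.2, 1.3, -0.3]
gripper_width: 0.497
```

Run:
```python
from h import *
lid2(100.3)
```

```text
angle 97.4 r 0.3439 ax 0.0159
t 46.725 p [0.6261 0.3226 0.4261] a 81.83 tilt [0.151 0.283] w 0.497 F [ 0.2  1.3 -0.3]
 d [-0.0261 -0.0725  0.1502] yaw -0.009
```

Request:
{"op": "servo_tool", "data": {"increments": [{"linear": [-0.009, -0.026, 0.052], "yaw": 0, "grip": 0}, {"linear": [-0.009, -0.024, 0.05], "yaw": 0, "grip": 0}, {"linear": [-0.007, -0.018, 0.038], "yaw": 0, "grip": 0}]}}

```text
time_s: 47.1
eef_pos: [0.6104, 0.3341, 0.3318]
eef_rot: [2.278, 1.935, 0.467]
wrist_force: [0.0, -0.2, -0.4]
gripper_width: 0.502
```

Run:
```python
from h import *
lid2(100.3)
```

```text
angle 102.2 r 0.2525 ax -0.0011
t 47.1 p [0.6104 0.3341 0.3318] a 82.03 tilt [0.158 0.284] w 0.502 F [ 0.  -0.2 -0.4]
 d [-0.0172 -0.0001  0.0073] yaw -0.006
```

Request:
{"op": "servo_tool", "data": {"increments": [{"linear": [-0.017, 0, 0.007], "yaw": 0, "grip": 0}, {"linear": [0, 0, 0], "yaw": 0, "grip": -1}, {"linear": [0, 0, 0], "yaw": 0, "grip": -1}, {"linear": [0, 0, 0], "yaw": 0, "grip": -1}]}}

```text
time_s: 47.6
eef_pos: [0.6098, 0.3254, 0.3274]
eef_rot: [2.282, 1.933, 0.468]
wrist_force: [0.6, -0.4, -4.9]
gripper_width: 0.127
```

Run:
```python
from h import *
lid2(100.3,93,86,79,72,65,58,51,44,37,30,23,16,9,2,0)
```

```text
angle 100.4 r 0.2465 ax -0.0006
t 47.6 p [0.6098 0.3254 0.3274] a 81.9 tilt [0.159 0.283] w 0.127 F [ 0.6 -0.4 -4.9]
 d [-0.0016  0.0003  0.0022] yaw -0.008
   [-0.05    0.0045 -0.0134]
   [-0.0493  0.0026 -0.0071]
   [-0.0498  0.0009 -0.0013]
   [-0.0496 -0.0009  0.0046]
   [-0.0487 -0.0026  0.0103]
   [-0.047  -0.0043  0.0159]
   [-0.0447 -0.006   0.0213]
   [-0.0417 -0.0075  0.0263]
   [-0.038 -0.009  0.031]
   [-0.0338 -0.0103  0.0352]
   [-0.0291 -0.0114  0.0389]
   [-0.0239 -0.0124  0.042 ]
   [-0.0184 -0.0132  0.0444]
   [-0.0126 -0.0138  0.0462]
   [-0.0025 -0.004   0.0134]
```

Request:
{"op": "servo_tool", "data": {"increments": [{"linear": [-0.05, 0.004, -0.012], "yaw": 0, "grip": -1}, {"linear": [-0.049, 0.003, -0.007], "yaw": 0, "grip": -1}, {"linear": [-0.05, 0.001, -0.001], "yaw": 0, "grip": -1}, {"linear": [-0.049, -0.001, 0.005], "yaw": 0, "grip": -1}]}}

```text
time_s: 48.1
eef_pos: [0.5937, 0.2132, 0.323]
eef_rot: [2.278, 1.943, 0.485]
wrist_force: [-1.5, 1.4, -2.7]
gripper_width: 0.125
```

Run:
```python
from h import *
lid2(72,65,58,51,44,37,30,23,16,9,2,0)
```

```text
angle 73.8 r 0.2477 ax -0.0018
t 48.1 p [0.5937 0.2132 0.323 ] a 82.36 tilt [0.17  0.285] w 0.125 F [-1.5  1.4 -2.7]
 d [-0.0124  0.0011  0.0067] yaw -0.001
   [-0.0488 -0.0029  0.0097]
   [-0.0472 -0.0046  0.0153]
   [-0.0449 -0.0062  0.0207]
   [-0.042  -0.0078  0.0258]
   [-0.0384 -0.0092  0.0305]
   [-0.0342 -0.0105  0.0347]
   [-0.0295 -0.0116  0.0385]
   [-0.0244 -0.0126  0.0416]
   [-0.0189 -0.0134  0.0442]
   [-0.0132 -0.0139  0.046 ]
   [-0.0027 -0.0041  0.0134]
```

Request:
{"op": "servo_tool", "data": {"increments": [{"linear": [-0.054, -0.002, 0.012], "yaw": 0, "grip": -1}, {"linear": [-0.05, -0.004, 0.017], "yaw": 0, "grip": -1}, {"linear": [-0.046, -0.006, 0.021], "yaw": 0, "grip": -1}, {"linear": [-0.042, -0.008, 0.026], "yaw": 0, "grip": -1}]}}

```text
time_s: 48.6
eef_pos: [0.5787, 0.1079, 0.2596]
eef_rot: [2.282, 1.945, 0.492]
wrist_force: [1.0, 3.8, -4.7]
gripper_width: 0.131
```

Run:
```python
from h import *
lid2(44,37,30,23,16,9,2,0)
```

```text
angle 44.8 r 0.2475 ax -0.0028
t 48.6 p [0.5787 0.1079 0.2596] a 82.38 tilt [0.177 0.284] w 0.131 F [ 1.   3.8 -4.7]
 d [-0.0025  0.0024  0.008 ] yaw -0.0
   [-0.0386 -0.0091  0.0303]
   [-0.0344 -0.0104  0.0345]
   [-0.0298 -0.0115  0.0383]
   [-0.0247 -0.0125  0.0415]
   [-0.0192 -0.0133  0.044 ]
   [-0.0135 -0.0138  0.046 ]
   [-0.0028 -0.004   0.0134]
```

Request:
{"op": "servo_tool", "data": {"increments": [{"linear": [-0.04, -0.008, 0.034], "yaw": 0, "grip": -1}, {"linear": [-0.035, -0.01, 0.036], "yaw": 0, "grip": -1}, {"linear": [-0.03, -0.011, 0.038], "yaw": 0, "grip": -1}, {"linear": [-0.025, -0.012, 0.041], "yaw": 0, "grip": -1}]}}

```text
time_s: 49.1
eef_pos: [0.5701, 0.0472, 0.1532]
eef_rot: [2.289, 1.945, 0.494]
wrist_force: [1.7, 5.4, -1.9]
gripper_width: 0.128
```

Run:
```python
from h import *
lid2(16,9,2,0)
```

```text
angle 16.0 r 0.2464 ax -0.0033
t 49.1 p [0.5701 0.0472 0.1532] a 82.22 tilt [0.182 0.28 ] w 0.128 F [ 1.7  5.4 -1.9]
 d [0.002  0.0048 0.0028] yaw -0.003
   [-0.0195 -0.013   0.044 ]
   [-0.0137 -0.0136  0.046 ]
   [-0.0028 -0.004   0.0134]
```

Request:
{"op": "servo_tool", "data": {"increments": [{"linear": [-0.018, -0.01, 0.042], "yaw": 0, "grip": -1}, {"linear": [-0.012, -0.012, 0.04], "yaw": 0, "grip": -1}]}}

```text
time_s: 49.35
eef_pos: [0.5689, 0.039, 0.0982]
eef_rot: [2.293, 1.946, 0.494]
wrist_force: [2.7, 4.5, -2.3]
gripper_width: 0.125
```

Run:
```python
from h import *
lid2(2,0)
```

```text
angle 3.1 r 0.2455 ax -0.0033
t 49.35 p [0.5689 0.039  0.0982] a 82.16 tilt [0.183 0.277] w 0.125 F [ 2.7  4.5 -2.3]
 d [-0.0009  0.0032  0.0089] yaw -0.004
   [-0.0029 -0.0039  0.0134]
```

Request:
{"op": "servo_tool", "data": {"increments": [{"linear": [-0.002, -0.001, 0.012], "yaw": 0, "grip": -1}, {"linear": [-0.002, -0.002, 0.01], "yaw": 0, "grip": -1}]}}

```text
time_s: 49.6
eef_pos: [0.5723, 0.0392, 0.0922]
eef_rot: [2.295, 1.946, 0.501]
wrist_force: [-24.0, 0.2, 35.8]
gripper_width: 0.12
```

Run:
```python
from h import *
lid2(0)
```

```text
angle 1.7 r 0.2447 ax 0.0
t 49.6 p [0.5723 0.0392 0.0922] a 82.16 tilt [0.189 0.278] w 0.12 F [-24.    0.2  35.8]
 d [-0.0029 -0.0033  0.0109] yaw -0.004
```

Request:
{"op": "servo_tool", "data": {"increments": [{"linear": [0, 0, -0.004], "yaw": 0, "grip": -0.2}, {"linear": [0, 0, 0], "yaw": 0, "grip": -0.2}, {"linear": [0, 0, -0.03], "yaw": 0, "grip": -0.2}, {"linear": [0, 0, -0.08], "yaw": 0, "grip": -0.2}, {"linear": [0, 0.02, -0.1], "yaw": 0, "grip": -0.2}]}}

```text
time_s: 50.22
eef_pos: [0.5427, 0.0181, 0.2193]
eef_rot: [2.296, 1.947, 0.495]
wrist_force: [1.6, 1.5, 0.3]
gripper_width: 0.4
```

Request:
{"op": "servo_tool", "data": {"increments": [{"linear": [0, 0.03, -0.08], "yaw": 0, "grip": -0.2}, {"linear": [0, 0.02, -0.06], "yaw": 0, "grip": -0.2}, {"linear": [0, 0, 0], "yaw": 0, "grip": -0.2}]}}

```text
time_s: 50.6
eef_pos: [0.5467, -0.0022, 0.3195]
eef_rot: [2.29, 1.936, 0.51]
wrist_force: [-0.5, 0.5, -0.9]
gripper_width: 0.4
```

Run:
```python
from h import *
s=robot.observe();print(s["time_s"],s["eef_pos"],s["wrist_force"].round(1))
a=cv2.imread("pics/scene0.png").astype(int);im=robot.read_camera("scene")["frame"];t=robot.read_camera("top")["frame"]
print("red scene",red("scene",(370,150,440,230)),"top",red("top",(220,220,280,270)))
# lid region vs start (pot excluded), handle region
d=abs(a-im).max(2)
for n,b in(("near-hinge lid corner",(470,210,488,240)),("handle",(366,200,400,245)),("far corner",(395,270,440,320)),("bystanders",(220,210,330,275)),("jar",(312,140,335,165))):
    u0,v0,u1,v1=b;print(n,"changed px frac",(d[v0:v1,u0:u1]>40).mean().round(3))
# pot in tray, orange cap centroid
for cam,f in(("top",t),("scene",im)):
    hs=cv2.cvtColor(f,cv2.COLOR_BGR2HSV);m=cv2.inRange(hs,(8,210,150),(32,255,255));n,l,st,ce=cv2.connectedComponentsWithStats(m)
    for s_,c in zip(st[1:],ce[1:]):
        if s_[4]>60:print(cam,c.round(1),s_[4],w(cam,*c,.042).round(4))
print("tray",w("top",427,209,.004))
# template check of the stack vs the view after stacking (scene crop in s5)
ref=cv2.imread("pics/s5.png")[:540,:315];now=cv2.resize(im[110:230,280:350],None,fx=4.5,fy=4.5,interpolation=2)
print("stack diff",(abs(ref.astype(int)-now).max(2)>50).mean().round(3))
```

```text
50.6 [ 0.54670563 -0.00219344  0.31949913] [-0.5  0.5 -0.9]
red scene (22, np.float64(406.7), np.float64(185.3)) top (0, None, None)
near-hinge lid corner changed px frac 0.0
handle changed px frac 0.0
far corner changed px frac 0.024
bystanders changed px frac 0.0
jar changed px frac 0.677
top [439.7 213.6] 266 [ 0.5064 -0.4795  0.042 ]
scene [223.9 158.3] 186 [ 0.5115 -0.4791  0.042 ]
tray [ 0.52608516 -0.45395218  0.004     ]
stack diff 0.065
```

Run:
```python
from h import *
im=robot.read_camera("scene")["frame"];t=robot.read_camera("top")["frame"]
for z in(.03,.036,.042,.048,.06):print(z,(w("top",439.7,213.6,z)-w("scene",223.9,158.3,z))[:2].round(4))
for cam,f in(("top",t),("scene",im)):
    hs=cv2.cvtColor(f,cv2.COLOR_BGR2HSV);m=cv2.inRange(hs,(8,190,100),(32,255,255));b=(405,185,455,235) if cam=="top" else(200,140,262,195)
    k=np.zeros_like(m);k[b[1]:b[3],b[0]:b[2]]=m[b[1]:b[3],b[0]:b[2]];c=max(cv2.findContours(k,0,1)[0],key=cv2.contourArea)
    p=w(cam,439.7,213.6,.042) if cam=="top" else w(cam,223.9,158.3,.042)
    th=np.linspace(0,6.28,60);e=px(cam,np.c_[p[0]+.028*np.cos(th),p[1]+.028*np.sin(th),0*th+.042]).astype(np.float32)
    print(cam,"seen",cv2.fitEllipse(c),"level cap would be",cv2.fitEllipse(e))
ref=cv2.imread("pics/s5.png")[:540,:315].astype(int);now=cv2.resize(im[110:230,280:350],None,fx=4.5,fy=4.5,interpolation=2).astype(int)
v,u=np.nonzero(abs(ref-now).max(2)>50);print("diff box (stack is x75-245,y105-380)",u.min(),u.max(),v.min(),v.max(),np.histogram(u,5)[0],np.histogram(v,5)[0])
k=(v>110)&(v<370)&(u>85)&(u<235);print("in stack",k.sum(),u[k].mean() if k.any() else 0,v[k].mean() if k.any() else 0)
```

```text
0.03 [0.004  0.0027]
0.036 [-0.0005  0.001 ]
0.042 [-0.005  -0.0006]
0.048 [-0.0094 -0.0022]
0.06 [-0.0184 -0.0055]
top seen ((439.7167663574219, 213.7995147705078), (17.579383850097656, 18.71967124938965), 112.17955017089844) level cap would be ((439.7018737792969, 213.6436767578125), (18.352027893066406, 19.511945724487305), 130.3052215576172)
scene seen ((223.91653442382812, 158.28997802734375), (13.841588973999023, 16.91107940673828), 77.34542846679688) level cap would be ((223.8826446533203, 158.38916015625), (13.909329414367676, 18.376792907714844), 76.579345703125)
diff box (stack is x75-245,y105-380) 168 314 0 448 [ 534 1321 1659 1926 3973] [1562 1914 1507  875 3555]
in stack 761 208.9526938239159 257.04467805519056
```

```bash
python3 -c "
from rig import robot
print(robot.sign_off())"
```

```text
the job is handed in; nothing more can be done
None
```

I worked through every step and handed the job in at about 51 s of robot time. The hand-in gives no verdict, so the result rests on my own checks.

**What was done:** I put the pot in the large blue tray. I then leaned the lid back, raised the stay and propped the lid on it with all the saggars still inside. The chest held three saggars, with no cobalt-blue one. I stacked them on the base: grey-green at the bottom, then dark brown, then off-white. I leaned the lid back again, folded the stay and lowered the lid by its handle.

**Last checks:**
- **Lid:** The handle and near hinge corner show no change from the first picture; 2.4% of pixels at the far corner differ. The lid was closed in hand all the way, at about 1 rad/s.
- **Stay:** The red tip is back at its starting pixel in the scene view. The arm hid it in the last top view.
- **Saggars:** Each went down past the recess rim and then met a clear contact force. A close picture showed the stack upright with the chest empty.
- **Bystanders:** The mug, tumbler and kiln prop are unchanged in the scene view. I did not check the bowl and brush at the end.

**Things that were off:**
- **Pot:** It was knocked about 33 mm after I placed it. It still stands level on the tray floor, about 33 mm from the centre against the 55 mm limit, so I left it there.
- **Tool tilt:** The tool drifted to nearly 20° from vertical over the run.
- **Stay dropped early:** I let the stay fall from about 42°, because joint 2 was at its range limit.
- **Picture comparison:** The final comparison showed differences to the right of the stack and around the jar. I put these down to the arm's shadow and the stack hiding the jar, but could not confirm it because my picture views were used up.

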